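# Remix a sample bottle and lock it in at the reader

### The job

Take the amber bottle with the blue cap, turn it upside down and hold it so for a good second to remix the sample, then turn it back and stand it upright, without dropping it, in the middle of the round black pad on the slide's carriage. After that, slide the carriage with the bottle all the way in to the stop at the white reader head, and lastly turn the red clamp knob on the carriage clockwise as far as it goes to lock it. Leave the white bottle, the dishes and the mouse where they are.

Things in the scene. Friction and masses are not known exactly. Their poses are not given: they have to be found in the camera images.
- bottle: the sample bottle: closed, amber glass, blue cap, white paper label. Straight body 56 mm in diameter from the base up to 122 mm, then a shoulder to a 30 mm neck, cap 36 mm in diameter from 150 to 183 mm (the top). About 0.33 kg. Stands on the desk; it and the white bottle may be in either of two places. Origin: centre of the underside; z runs to the cap
- spare: bystander: a white bottle with a green cap, same shape and size as the amber one. Origin: centre of the underside
- dishes: bystander: a stack of three clear Petri dishes, 94 mm in diameter, 48 mm high. Origin: centre of the underside
- mouse: bystander: a black computer mouse, about 86 x 62 mm, 34 mm high. Origin: centre of the underside
- unit: sample slide fixed to the desk: grey base plate 150 mm (x) by 530 mm (y from -310 to +220), 18 mm thick, two steel rails along y. At its -y end the white reader head, 130 x 120 mm, top at 218 mm, its face with a round black window at y = -187 mm, looking to +y; a low rubber stop before it. Origin: underside, on the rails' centre line. The carriage rides along -y to the head
- carriage (a joint): travel of the aluminium carriage (104 mm across the rails, 215 mm along them, top face 48 mm above the desk) towards the reader head, m: 0 farthest from the head, 0.16 home against the stop. Moves with about 2 N; starts within 0 to 0.06
- seat (a point): centre of the upper face of the round black pad (100 mm in diameter, 4 mm thick) on the head end of the carriage, 52 mm above the desk; moves with the carriage. Axes parallel to the unit's. The carriage reaches 53 mm beyond this point towards the head and 162 mm the other way
- clamp (a joint): angle of the red clamp knob, rad, growing as it turns clockwise seen from above: starts free at 0 to 0.25, fully locked at its end stop at 1.5. Turns with about 0.08 N m
- clamp_grip (a point): on the vertical axis of the clamp knob, at the height to grip its upright bar; the knob stands on the carriage top, 122 mm behind the pad's centre (unit's +y), and rides with the carriage. Bar: 49 long, 14 thick, top 92 mm above the desk (this point 86), on a disc 52 mm wide, top at 63 mm. At angle 0 the bar lies across the rails (unit's x), at 1.5 along them

How it is judged (in metres and radians):
On the way, in this order (a step that is already met when the one before it is completed fails the run):
1. the amber bottle is held upside down, tipped at least 132 degrees from upright, for 0.8 s (angle between bottle's own z axis and vertical above 2.3 rad), for 0.8 s.
2. the bottle stands upright on the pad, let go, with the carriage not yet home (angle between bottle's own z axis and vertical below 0.1 rad and horizontal distance between bottle and seat below 0.024 m and z of bottle in the frame of seat between -0.006 and 0.006 m and contact force between the fingers and bottle below 0.1 N and linear speed of bottle below 0.02 m/s and value of joint carriage below 0.12 m), for 0.2 s.
3. the carriage is home at the stop with the bottle on its pad, the clamp not yet turned (angle between bottle's own z axis and vertical below 0.1 rad and horizontal distance between bottle and seat below 0.024 m and z of bottle in the frame of seat between -0.006 and 0.006 m and value of joint carriage above 0.15 m and value of joint clamp below 0.6 rad), for 0.2 s.
4. the clamp knob is turned to its end (value of joint carriage above 0.15 m and value of joint clamp above 1.3 rad), for 0.1 s.
At the end, for the whole second after the job is handed in: The bottle stands still and upright (within 0.1 rad) on the pad, within 24 mm of its centre, let go; the carriage is within 10 mm of its stop (joint above 0.15 m) and the clamp knob is turned to at least 1.3 rad (all of step 4 and angle between bottle's own z axis and vertical below 0.1 rad and horizontal distance between bottle and seat below 0.024 m and z of bottle in the frame of seat between -0.006 and 0.006 m and contact force between the fingers and bottle below 0.1 N and linear speed of bottle below 0.02 m/s); the robot touches nothing.
It fails at once if the white bottle, the dishes or the mouse is moved more than 40 mm, or the white bottle is knocked over (distance of any of spare, dishes, mouse from where it was at the start of the episode above 0.04 m or angle between spare's own z axis and vertical above 0.5 rad).
It fails at once if the amber bottle is dropped, tossed or knocked over (moves faster than 0.45 m/s, or leans between 0.5 and 1.45 rad, with no finger on it) (contact force between the fingers and bottle below 0.05 N and (linear speed of bottle above 0.45 m/s or angle between bottle's own z axis and vertical between 0.5 and 1.45 rad)).
It also fails if it takes over 69 s, if anything falls off the work surface, if the arm or the gripper's body presses on something with over 40 N, if the wrist force passes 120 N, or if a joint passes its speed limit or range.

### The arm

A 7-joint arm with a two-finger parallel gripper is mounted at the origin on the work surface. World frame = base frame: x ahead of the robot, y to its left, z up, the work surface at z = 0. Lengths are in m, angles in degrees, forces in N, time in s.
With the tool pointing down it reaches from about 0.425 to 0.875 m from the base axis. Payload 4.7 kg.
Tool frame: the origin (TCP) lies at the very end of the fingers, on their centre line; the grasp point (between the pads) lies 19 mm behind it; z points along the fingers, y is the line along which they close (so a half turn about z gives the same grasp; the last joint's range is limited). The gripper opens to 87 mm and grips with 3 to 60 N. Pads are 19 mm wide; open, the fingers measure 117 mm over their backs; the gripper's body (75 mm by 190 mm) begins 51 mm behind the grasp point.
Start: joints at [-69.208, 18.392, -4.016, 83.108, 1.295, 78.541, -3.26], TCP at [0.222, 0.611, 0.223] pointing down, gripper open.
Joint ranges: [-163.93, 163.93], [-17.29, 119.83], [-79.2, 71.16], [3.27, 140.29], [-89.18, 269.18], [5.43, 117.66], [-154.24, 154.24]. Speed limits (degrees/s): [147.25, 147.25, 180, 180, 180, 180, 180].

### API

Orientations are given as [roll, pitch, yaw] about the fixed x, y, z axes, in that order (R = Rz(yaw) Ry(pitch) Rx(roll)).
In Python, from cell import get_obs, read_camera, sign_off, silhouettes gives the robot as it stands.
- The arm moves only by the tool play_rows, never from a script. Its argument "steps" is a list that holds one entry, the list of rows, each a list of 7 numbers: the shift along the tool's x, y, z in m, then the turn, a rotation vector about the tool's x, y, z in rad, then the finger opening in m, from 0 to 0.087. A call has 1 to 12 rows; each row shifts and turns the commanded pose from where the row before left it, along the tool's axes as they then stand; what a row does not reach is not made up. A row lasts 1/10 s, in which the tool goes at most 50 mm and 8.59 degrees, less where a joint would pass 70% of its speed; a pose out of reach is approached as far as the arm can. A call is refused whole if a number of a shift passes 0.05 or a number of a turn 0.15, either way. A call with a gripper value outside its range is refused whole. The fingers move at their own pace and stop on an object; "force" is the grip in N (left out, the last holds). Time passes only in rows, so rows that do not move let the fingers close. It gives the time, the measured TCP pose, the force, the opening and the grip force at its end, in the units of the state.
- get_obs(): the state, without advancing time (a new reading comes with each control period).
- read_camera(name): name is "scene" or "top" or "wrist"; returns a dict with "frame" (384x512x3 uint8, red, green, blue), "intrinsics" (3x3 intrinsics, pixels), "view" (4x4, takes a point from world to camera coordinates). Camera axes: x right, y up, looking along -z (the intrinsics and any distortion apply to the point x, -y, -z); pixel columns grow to the right and rows downward; lengths in m; the calibration is good to about 2 mm. A picture is of the moment at which its call begins. There is no depth.
- sign_off(): hands the job in; it is judged then, once.
Trained networks look in the newest picture that a camera, given by its name, has taken for a name from the list of things; names that differ only in an ending like _2 or _b are one class to them, and where a whole thing is asked for, a point or a joint stands for the part that bears it (a point fixed in the world has none). Each returns a list of dicts, best first, with "p" (0 to 1); they miss things now and then, are a little off and sometimes report something else, mostly with a low value. They report only what shows in the picture. A call takes as long as a camera call.
- silhouettes(camera, name): "pixels" (384x512 bool, what is visible of it) and "extent" ([left, top, right, bottom] in pixels, round what is visible of it).
The state is a dict: "time_s": time; "qpos": joint angles; "joint_velocities": joint speeds; "effort": joint torques, N m; "tool_pos": TCP position; "tool_rot": TCP orientation; "force": force on the tool from outside, world axes, zero at the start; "wrist_torque": the same for the moment, N m; "grip_width": finger opening in m; "grasp_force": force on a finger pad.
Only numpy, scipy, OpenCV 4.12 (cv2) and the standard library are available. Lean on these libraries where they do the work, as an engineer would, in place of code of your own. Each camera call takes 0.05 s, during which the arm holds its last target. There are 200 camera calls.

## Working session

There is one attempt and no reset: what is moved stays moved. The work goes in short steps, Python scripts to look and compute and a tool call to move; the robot and the scene stay as the last step left them, time stands still between calls to the robot, and variables do not carry over. Pictures are saved under pics/ and viewed, at most 10 in all, crops included, and the job is handed in when it is done.

Besides the shell and the picture viewer there is one more tool, called by a JSON object that holds its "api" and its "payload". play_rows: Moves the arm, as the interface text tells. Its arguments: {"type":"object","properties":{"steps":{"type":"array","items":{"type":"array","items":{"type":"array","items":{"type":"number"}}}},"force":{"type":"number"}},"required":["steps"]}

```bash
mkdir -p pics; ls; python3 - <<'E'
from cell import *
import cv2,numpy as np
o=get_obs();print(o['time_s'],o['qpos'],o['tool_pos'],o['tool_rot'],o['grip_width'])
ims=[]
for c in("scene","top"):
    r=read_camera(c);ims.append(r['frame']);print(c,r['intrinsics'].tolist(),np.round(r['view'],4).tolist(),[k for k in r])
    for n in("bottle","spare","dishes","mouse","unit","carriage","seat","clamp"):
        for d in silhouettes(c,n)[:2]:
            ys,xs=np.nonzero(d['pixels']);print(n,round(d['p'],2),d['extent'],round(xs.mean(),1),round(ys.mean(),1))
cv2.imwrite('pics/a.png',cv2.resize(np.vstack(ims)[:,:,::-1],None,fx=.78,fy=.78))
E
```

```text
pics
0.0 [-69.2077532   18.43877001  -4.01579886  83.17495266   1.29626083
  78.54152513  -3.26031697] [0.22200847 0.61031595 0.22146441] [-1.79890068e+02  6.96126303e-03  1.60017699e+02] 0.08688501006451414
scene [[359.4996883904368, 0.0, 261.1105479209023], [0.0, 359.4996883904368, 184.89757715527247], [0.0, 0.0, 1.0]] [[0.4021, 0.9156, 0.0063, -0.212], [-0.6141, 0.2645, 0.7436, 0.2723], [0.6791, -0.3029, 0.6686, -1.3802], [0.0, 0.0, 0.0, 1.0]] ['frame', 'intrinsics', 'view']
bottle 0.56 [309.6, 120.6, 334.3, 182.5] 323.1 154.0
spare 0.65 [365.3, 114.0, 392.2, 172.0] 378.7 144.2
dishes 0.59 [321.4, 215.7, 357.4, 253.5] 337.4 234.4
mouse 0.48 [110.1, 182.6, 126.3, 208.6] 118.3 193.1
unit 0.59 [44.9, 173.6, 290.3, 293.5] 147.7 227.2
carriage 0.83 [172.6, 183.5, 260.4, 238.1] 214.3 213.5
seat 0.59 [173.2, 184.4, 261.6, 239.8] 214.7 213.7
clamp 0.61 [230.9, 184.8, 251.6, 208.6] 239.3 199.3
top [[438.69175404784954, 0.0, 252.9955853912229], [0.0, 438.69175404784954, 186.37477805733863], [0.0, 0.0, 1.0]] [[-0.0084, -0.9999, -0.0071, 0.0131], [0.9938, -0.0092, 0.1112, -0.5574], [-0.1112, -0.0061, 0.9938, -1.372], [0.0, 0.0, 0.0, 1.0]] ['frame', 'intrinsics', 'view']
bottle 0.83 [174.4, 197.1, 198.4, 216.8] 187.0 207.4
spare 0.41 [172.6, 197.5, 199.6, 218.3] 186.8 207.2
dishes 0.96 [203.9, 121.4, 236.4, 151.2] 217.6 135.3
mouse 0.69 [367.2, 240.6, 387.6, 265.4] 376.5 254.9
mouse 0.17 [176.0, 197.6, 198.5, 216.3] 186.9 207.3
unit 0.85 [242.8, 159.6, 429.6, 211.9] 336.5 188.0
carriage 0.78 [266.4, 168.8, 337.8, 207.4] 299.5 188.2
seat 0.61 [264.2, 169.7, 337.2, 204.5] 299.6 188.6
clamp 0.78 [271.2, 181.6, 287.1, 196.4] 277.9 188.1
```

View pics/a.png

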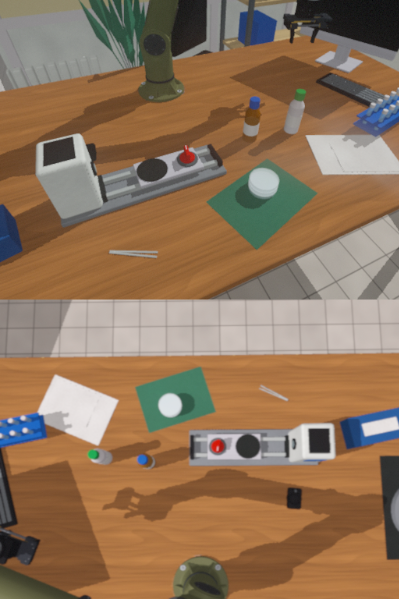

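Top picture: amber bottle with blue cap at (187,207), white bottle at (124,200), knob at (278,188), black pad at about (318,188), reader at right. In the scene picture the amber bottle is at (323,152). Next I localise them.

```bash
cat > h.py <<'E'
from cell import *
import cv2,numpy as np
from scipy.optimize import least_squares
from scipy.spatial.transform import Rotation as R
def proj(P,r):
    c=np.c_[P,np.ones(len(P))]@np.asarray(r['view']).T
    u=np.c_[c[:,0],-c[:,1],-c[:,2]]@np.asarray(r['intrinsics']).T
    return u[:,:2]/u[:,2:]
def ray(px,r,z):
    K=np.asarray(r['intrinsics']);V=np.asarray(r['view'])
    d=np.linalg.inv(K)@np.r_[px,1];d=V[:3,:3].T@(d*[1,-1,-1]);o=-V[:3,:3].T@V[:3,3]
    return o+d*(z-o[2])/d[2]
def ext(P,r):
    p=proj(P,r);return np.r_[p.min(0),p.max(0)]
def circ(rad,z,n=48):
    a=np.linspace(0,2*np.pi,n);return np.c_[rad*np.cos(a),rad*np.sin(a),z+0*a]
BOT=np.vstack([circ(.028,0),circ(.028,.122),circ(.018,.15),circ(.018,.183)])
DISH=np.vstack([circ(.047,0),circ(.047,.048)])
def fit(model,obs,x0):
    f=lambda x:np.concatenate([ext(model+[x[0],x[1],0],r)-e for r,e in obs])
    s=least_squares(f,x0,loss='soft_l1');return s.x,f(s.x)
E
python3 - <<'E'
from h import *
S=read_camera("scene");T=read_camera("top")
g=lambda c,n:np.array(silhouettes(c,n)[0]['extent'])
for n,m in(("bottle",BOT),("dishes",DISH)):
    es=g("scene",n),g("top",n)
    x,f=fit(m,[(S,es[0]),(T,es[1])],[.5,.2]);print(n,x.round(4),f.round(1))
es=g("scene","spare");print("spare",*[a.round(3) for a in fit(BOT,[(S,es)],[.5,.3])],"top cap ray",ray([124,200],T,.183))
print("mouse",ray([376.5,254.9],T,.02))
k=silhouettes("top","clamp")[0]['pixels'];ys,xs=np.nonzero(k);print("knob",ray([xs.mean(),ys.mean()],T,.075))
# pad: dark pixels in carriage area
f=T['frame'].astype(int);d=(f.max(2)<60);d[:,:295]=0;d[:,345:]=0;d[:165]=0;d[210:]=0
n,l,st,ce=cv2.connectedComponentsWithStats(d.astype(np.uint8));i=1+np.argmax(st[1:,4]);print(st[i],"pad",ray(ce[i],T,.052))
hs=(f.min(2)>200);hs[:,:370]=0;hs[:150]=0;hs[215:]=0
u=silhouettes("top","unit")[0]['pixels'].astype(np.uint8);print(cv2.minAreaRect(cv2.findNonZero(u)))
for c in (250,270,350,360): yy=np.nonzero(u[:,c])[0];print(c,ray([c,yy.min()],T,.018)[:2],ray([c,yy.max()],T,.018)[:2])
x0=slice(230,450);cv2.imwrite('pics/b.png',cv2.resize(T['frame'][150:225,x0,::-1],None,fx=3.6,fy=3.6,interpolation=cv2.INTER_CUBIC))
E
```

```text
bottle [0.4885 0.2088] [-2.7  0.  -0.2  0.3 -0.2 -3.4 -1.6  0.9]
dishes [0.7279 0.1187] [-3.4 -1.3  0.5  0.7 -1.7 -5.2  0.4  0.8]
spare [0.514 0.394] [-3.311 -0.728  1.631  0.474] top cap ray [0.50486379 0.37475161 0.183     ]
mouse [ 0.33709363 -0.38043276  0.02      ]
knob [ 0.54675573 -0.06914664  0.075     ]
[304 174  28  28 633] pad [ 0.54898925 -0.19475116  0.052     ]
((334.68646240234375, 188.54281616210938), (52.6639518737793, 187.3722381591797), 86.98721313476562)
250 [0.62231351 0.01748539] [0.4731405  0.01863027]
270 [ 0.62169418 -0.0473905 ] [ 0.4757813  -0.04553104]
350 [ 0.62249671 -0.3065786 ] [ 0.47352452 -0.30166392]
360 [ 0.62218739 -0.3389243 ] [ 0.47324283 -0.33363404]
```

View pics/b.png

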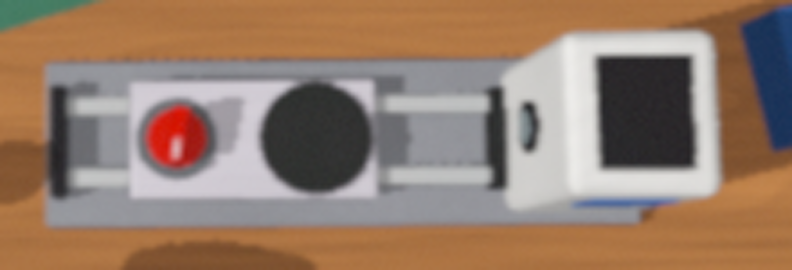

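Amber bottle at about (0.489, 0.209), seat at (0.549, -0.195), knob at (0.548, -0.07), unit yaw about 0, bar lying across the rails. Since I want a side grasp, I make a few exploratory free moves to identify the arm's kinematics.

{"api": "play_rows", "payload": {"steps": [[[0,0,-0.03,0,0.12,0,0.087],[0,0,-0.03,0,0.12,0,0.087],[0,0,-0.03,0,0.12,0,0.087],[0,0,-0.03,0,0.12,0,0.087],[0,0,0,0,0,0,0.087]]]}}

```text
time_s: 1.85
tool_pos: [0.2506, 0.6016, 0.3414]
tool_rot: [179.8, -27.4, 159.4]
force: [1.5, -0.1, -0.8]
grip_width: 0.0868
grasp_force: 0.0
```

```bash
cat > log.py <<'E'
from cell import *
import json,numpy as np
o=get_obs();open('log.jsonl','a').write(json.dumps([list(map(float,o[k])) for k in('qpos','tool_pos','tool_rot')])+'\n')
print(o['time_s'],*[np.round(o[k],3) for k in('qpos','tool_pos','tool_rot')],o['grip_width'],np.round(o['force'],1),o['grasp_force'])
E
echo '[[-69.2077532,18.43877001,-4.01579886,83.17495266,1.29626083,78.54152513,-3.26031697],[0.22200847,0.61031595,0.22146441],[-179.890068,0.00696126303,160.017699]]'>log.jsonl; python3 log.py
```

```text
1.85 [-52.735  20.716  -3.378  71.318 -25.493  94.185  12.94 ] [0.251 0.602 0.341] [179.803 -27.378 159.443] 0.08680846438304775 [ 1.5 -0.1 -0.8] 0.0
```

{"api": "play_rows", "payload": {"steps": [[[0.04,0,0,0.12,0,0.14,0.087],[0.04,0,0,0.12,0,0.14,0.087],[0.04,0,0,0.12,0,0.14,0.087],[0.04,0,0,0.12,0,0.14,0.087],[0,0,0,0,0,0,0.087]]]}}

```text
time_s: 2.35
tool_pos: [0.1209, 0.662, 0.3817]
tool_rot: [-150.4, -21.3, 138.7]
force: [-1.2, 0.5, -1.2]
grip_width: 0.087
grasp_force: 0.0
```

```bash
python3 log.py
```

```text
2.35 [-59.292  38.174 -17.769  45.721 -21.546 115.351 -27.171] [0.121 0.662 0.382] [-150.445  -21.301  138.66 ] 0.08696774177027711 [-1.2  0.5 -1.2] 0.0
```

{"api": "play_rows", "payload": {"steps": [[[0,-0.04,0,-0.14,0.1,0,0.087],[0,-0.04,0,-0.14,0.1,0,0.087],[0,-0.04,0,-0.14,0.1,0,0.087],[0,-0.04,0,-0.14,0.1,0,0.087],[0,0,0,0,0,0,0.087]]]}}

```text
time_s: 2.85
tool_pos: [0.0472, 0.5428, 0.4326]
tool_rot: [-172.6, -37.3, 132.3]
force: [-0.3, -0.1, 0.0]
grip_width: 0.0874
grasp_force: 0.0
```

```bash
python3 log.py; python3 - <<'E'
import json,numpy as np,itertools
from scipy.optimize import least_squares
from scipy.spatial.transform import Rotation as R
L=[json.loads(l) for l in open('log.jsonl')]
Q=np.array([l[0] for l in L]);P=np.array([l[1] for l in L]);RT=[R.from_euler('xyz',l[2],degrees=True) for l in L]
def rots(q,s):
    out=[];r=R.identity()
    for i,(a,x) in enumerate(zip('zyzyzyz',q)):
        r=r*R.from_euler(a,s[i]*x,degrees=True);out.append(r)
    return out
best=[]
for s in itertools.product((1,-1),repeat=7):
    A=[rots(q,s)[-1] for q in Q]
    # RT = Rz(base) A Rz(tool): scan
    f=lambda v:np.concatenate([(R.from_euler('z',v[0])*a*R.from_euler('z',v[1])*t.inv()).as_rotvec() for a,t in zip(A,RT)])
    for v0 in itertools.product((0,1.57,3.14,-1.57),repeat=2):
        if np.abs(f(v0)).max()<1.0:
            r=least_squares(f,v0);best.append((r.cost,s,r.x))
best.sort(key=lambda b:b[0])
for b in best[:6]:print(b)
E
```

```text
2.85 [-44.708  -4.782 -17.646  93.691 -39.036  85.792 -16.422] [0.047 0.543 0.433] [-172.621  -37.281  132.266] 0.08737857639788199 [-0.3 -0.1  0. ] 0.0
(np.float64(3.6741520303172377e-17), (-1, -1, -1, -1, -1, -1, -1), array([3.14159265, 4.71238898]))
(np.float64(3.674152032982754e-17), (-1, 1, -1, 1, -1, 1, -1), array([-9.67420647e-11,  1.57079633e+00]))
(np.float64(3.6741520334930746e-17), (-1, 1, -1, 1, -1, 1, -1), array([-9.67465506e-11,  1.57079633e+00]))
(np.float64(3.674152035711507e-17), (-1, -1, -1, -1, -1, -1, -1), array([-3.14159265, -1.57079633]))
(np.float64(3.674152157639513e-17), (-1, 1, -1, 1, -1, 1, -1), array([-9.61019853e-11,  1.57079633e+00]))
(np.float64(3.674568215116039e-17), (-1, -1, -1, -1, -1, -1, -1), array([ 3.14159265, -1.57079633]))
```

```bash
cat > kin.py <<'E'
import json,numpy as np
from scipy.optimize import least_squares
from scipy.spatial.transform import Rotation as R
SG=(-1,1,-1,1,-1,1,-1)
LO=np.array([-163.93,-17.29,-79.2,3.27,-89.18,5.43,-154.24]);HI=np.array([163.93,119.83,71.16,140.29,269.18,117.66,154.24])
def rots(q):
    o=[];r=R.identity()
    for a,x,s in zip('zyzyzyz',q,SG): r=r*R.from_euler(a,s*x,degrees=True);o.append(r)
    return o
def basis(q):
    o=[r.as_matrix() for r in rots(q)]
    return np.stack([[0,0,1],o[1][:,2],o[3][:,0],o[3][:,2],o[5][:,0],o[5][:,2],o[1][:,0]],1)
L=[json.loads(l) for l in open('log.jsonl')]
A=np.vstack([basis(l[0]) for l in L]);b=np.hstack([l[1] for l in L])
V=np.linalg.lstsq(A,b,rcond=1e-4)[0]
def fk(q):return basis(q)@V,rots(q)[-1]*R.from_euler('z',90,degrees=True)
def toolR(head,down,roll=0):
    # tool z: heading deg, 'down' deg below horizontal; y horizontal (to the left of z), then roll about tool z
    h,d=np.radians([head,down]);z=np.array([np.cos(h)*np.cos(d),np.sin(h)*np.cos(d),-np.sin(d)]);y=np.array([-np.sin(h),np.cos(h),0])
    return R.from_matrix(np.stack([np.cross(y,z),y,z],1))*R.from_euler('z',roll,degrees=True)
def ik(p,Rt,n=12,seed=0,q0=None):
    rng=np.random.default_rng(seed);S=[]
    def f(q):
        x,r=fk(q);return np.r_[(x-p)*5,(r*Rt.inv()).as_rotvec()]
    for i in range(n):
        s=least_squares(f,q0 if q0 is not None and i==0 else rng.uniform(LO+5,HI-5),bounds=(LO,HI),max_nfev=60)
        if s.cost<1e-6:S.append(s.x)
    return S
E
python3 - <<'E'
from kin import *
print(V.round(4),np.abs(A@V-b).max())
import time;t=time.time()
for d in (0,25):
  for h in (-60,-30,0,30,60):
    for roll in (0,180):
        p=np.array([.4885,.2088,.09]);Rt=toolR(h,d,roll);p=p+Rt.apply([0,0,.019])
        S=ik(p,Rt,10)
        if S: S.sort(key=lambda q:-np.min(np.minimum(q-LO,HI-q)));print(d,h,roll,len(S),S[0].round(0),np.min(np.minimum(S[0]-LO,HI-S[0])).round(1))
print(time.time()-t)
E
```

```text
[ 0.2098  0.4549 -0.0236  0.5165  0.0255  0.3316  0.0215] 0.023742822504190714
0 -60 0 1 [-63.  46.   9. 108.  64.  96. -63.] 21.5
0 -60 180 1 [-33.  49. -27. 108.  79. 116. 110.] 1.3
0 -30 0 3 [-80.  39.  22. 130.  84.  77. -76.] 10.5
0 -30 180 1 [-82.  40.  24. 130.  83.  76. 104.] 10.6
0 60 0 7 [  89.   93.  -72.  138.  -30.   13. -133.] 2.3
0 60 180 5 [ 79.  72. -64. 140. -80.  31.  89.] 0.4
25 -60 0 3 [-55.  30.   2. 111.  57.  83. -54.] 29.2
25 -60 180 1 [-97.  47.  58. 109.  27.  64. 150.] 4.0
25 -30 0 3 [-82.  20.  28. 132.  75.  59. -54.] 8.7
25 -30 180 1 [-73.  19.  19. 132.  77.  62. 125.] 8.5
82.31816124916077
```

```bash
python3 - <<'E'
from kin import *
import itertools
def B(q):
    o=[r.as_matrix() for r in rots(q)];d={}
    d['h']=np.array([0,0,1.])
    for i in range(7):
        for k in range(3): d[f'{i+1}{"xyz"[k]}']=o[i][:,k]
    return d
D=[B(l[0]) for l in L]
must=['h','2z','4z','6z'];opt=['1x','1y','2x','3x','3y','4x','5x','5y','6x','7x','7y']
res=[]
for k in (1,2,3,4):
    for c in itertools.combinations(opt,k):
        ks=must+list(c);M=np.vstack([np.stack([d[x] for x in ks],1) for d in D])
        v=np.linalg.lstsq(M,b,rcond=None)[0];res.append((np.abs(M@v-b).max(),k,c,v.round(4)))
for k in (1,2,3,4):
    for r in sorted([r for r in res if r[1]==k],key=lambda r:r[0])[:4]:print(r)
E
```

```text
(np.float64(0.0017452724886588), 1, ('1y',), array([ 0.248 ,  0.467 ,  0.5148,  0.3669, -0.0259]))
(np.float64(0.0025282985939950597), 1, ('3y',), array([ 0.2504,  0.4683,  0.5105,  0.3695, -0.0265]))
(np.float64(0.008888916563194404), 1, ('7y',), array([ 0.2479,  0.4639,  0.5136,  0.3547, -0.0217]))
(np.float64(0.010419775760097755), 1, ('5y',), array([ 0.2561,  0.4632,  0.5115,  0.361 , -0.0245]))
(np.float64(0.00012526367942936045), 2, ('1y', '3y'), array([ 0.2493,  0.4678,  0.5131,  0.3686, -0.0156, -0.0109]))
(np.float64(0.0010927921508007143), 2, ('1y', '3x'), array([ 0.249 ,  0.4664,  0.512 ,  0.3663, -0.0258,  0.0032]))
(np.float64(0.001168220141699039), 2, ('1y', '2x'), array([ 0.2493,  0.4667,  0.5125,  0.3671, -0.0256,  0.0027]))
(np.float64(0.001255229922922707), 2, ('1y', '6x'), array([ 0.2487,  0.4665,  0.5115,  0.3669, -0.0261, -0.0036]))
(np.float64(9.176535087362936e-10), 3, ('1y', '3y', '5y'), array([ 2.495e-01,  4.678e-01,  5.131e-01,  3.687e-01, -1.560e-02,
       -1.060e-02, -4.000e-04]))
(np.float64(5.271154391017774e-05), 3, ('1y', '3y', '7y'), array([ 2.494e-0
[... 410 characters left out ...]
at64(5.594282814769258e-10), 4, ('1x', '1y', '3y', '5y'), array([ 2.495e-01,  4.678e-01,  5.131e-01,  3.687e-01,  0.000e+00,
       -1.560e-02, -1.060e-02, -4.000e-04]))
(np.float64(5.699336697029267e-10), 4, ('1y', '3y', '5x', '5y'), array([ 2.495e-01,  4.678e-01,  5.131e-01,  3.687e-01, -1.560e-02,
       -1.060e-02, -0.000e+00, -4.000e-04]))
(np.float64(6.428745313868944e-10), 4, ('1y', '3y', '4x', '5y'), array([ 2.495e-01,  4.678e-01,  5.131e-01,  3.687e-01, -1.560e-02,
       -1.060e-02, -0.000e+00, -4.000e-04]))
(np.float64(6.492540949309955e-10), 4, ('1y', '3y', '5y', '7x'), array([ 2.495e-01,  4.678e-01,  5.131e-01,  3.687e-01, -1.560e-02,
       -1.060e-02, -4.000e-04, -0.000e+00]))
```

```bash
python3 - <<'E'
s=open('kin.py').read()
i=s.index('def basis');j=s.index('L=[json')
s=s[:i]+'''def basis(q):
    o=[r.as_matrix() for r in rots(q)]
    return np.stack([[0,0,1],o[1][:,2],o[3][:,2],o[5][:,2],o[0][:,1],o[2][:,1],o[4][:,1]],1)
'''+s[j:]
s=s[:s.index('def ik')]+'''def step(q,p,Rt,lam=.02):
    # local bounded IK from q, small pull to q
    def f(x):
        a,r=fk(x);return np.r_[(a-p)*5,(r*Rt.inv()).as_rotvec(),lam*.01*(x-q)]
    s=least_squares(f,np.clip(q,LO+.1,HI-.1),bounds=(LO,HI),max_nfev=30)
    a,r=fk(s.x);return s.x,np.linalg.norm(a-p),np.degrees((r*Rt.inv()).magnitude())
def delta(p0,R0,p1,R1,N):
    """per-row (shift,turn) in tool axes, N equal rows"""
    D=R0.inv()*R1;w=D.as_rotvec()/N;M=sum(R.from_rotvec(w*k).as_matrix() for k in range(N))
    return np.linalg.solve(M,R0.inv().apply(np.asarray(p1)-p0)),w
def walk(q,p,Rt,N=15):
    """simulate straight screw from q's pose to target"""
    x,r=fk(q);t,w=delta(x,r,p,Rt,N);mx=0;lo=9e9;e=0
    for k in range(N):
        x=x+r.apply(t);r=r*R.from_rotvec(w);q2,ep,er=step(q,x,r);mx=max(mx,np.abs(q2-q).max());q=q2;e=max(e,ep*1000,er);lo=min(lo,np.min(np.minimum(q-LO,HI-q)))
    return q,dict(maxstep=round(mx,1),err=round(e,2),margin=round(lo,1))
def tcp(c,Rt,back=0.):return np.asarray(c)+Rt.apply([0,0,.019-back])
'''
open('kin.py','w').write(s)
E
cat > plan.py <<'E'
from kin import *
print(np.abs(A@V-b).max())
q0=np.array(L[-1][0])
B=np.array([.4885,.2088]);S=np.array([.549,-.195]);g=.09
for h1,d1,roll in [(-40,25,0),(-40,25,180),(-30,25,0),(-40,15,0),(-45,35,0)]:
    q=q0;print('---',h1,d1,roll)
    Rg=toolR(h1,d1,roll)
    wp=[('above',tcp([*B,.32],Rg,.12),Rg),('pre',tcp([*B,g],Rg,.10),Rg),('grasp',tcp([*B,g],Rg),Rg),('lift',tcp([*B,.36],Rg),Rg)]
    Rl=toolR(h1-8,0,roll);C=[.50,.15,.40]
    wp+=[('level',tcp(C,Rl),Rl)]
    for a in (75,155): 
        Rf=toolR(h1-8,0,roll+(a if roll==0 else -a));wp+=[(f'flip{a}',tcp(C,Rf),Rf)]
    for a in (75,0):
        Rf=toolR(h1-8,0,roll+(a if roll==0 else -a));wp+=[(f'flip{a}',tcp(C,Rf),Rf)]
    Rp=toolR(h1-20,d1,roll)
    wp+=[('abovepad',tcp([*S,.052+g+.1],Rp),Rp),('place',tcp([*S,.054+g],Rp),Rp),('retreat',tcp([*S,.054+g],Rp,.1),Rp)]
    for n,p,r in wp:
        q,i=walk(q,p,r);print(n,q.round(0),i)
        if i['err']>5:break
E
python3 plan.py
```

```text
9.176535087362936e-10
--- -40 25 0
above [-52.   5. -23. 108.  59. 102. -32.] {'maxstep': np.float64(6.9), 'err': np.float64(0.0), 'margin': np.float64(13.1)}
pre [-53.  25. -22. 118.  63.  90. -58.] {'maxstep': np.float64(1.7), 'err': np.float64(0.0), 'margin': np.float64(16.5)}
grasp [-47.  27. -17. 121.  71.  81. -59.] {'maxstep': np.float64(0.6), 'err': np.float64(0.0), 'margin': np.float64(19.1)}
lift [-45.   2. -18. 112.  63.  91. -27.] {'maxstep': np.float64(2.2), 'err': np.float64(0.0), 'margin': np.float64(19.1)}
level [-46.  10. -15. 117.  80. 107. -39.] {'maxstep': np.float64(1.3), 'err': np.float64(0.0), 'margin': np.float64(11.1)}
flip75 [ -46.   10.  -15.  117.   80.  106. -114.] {'maxstep': np.float64(5.0), 'err': np.float64(0.0), 'margin': np.float64(11.1)}
flip155 [-111.   31.   71.  103.   49.   87. -154.] {'maxstep': np.float64(65.2), 'err': np.float64(28.48), 'margin': np.float64(0.0)}
--- -40 25 180
above [  31.  -17.  -78.   99.   26.   81. -154.] {'maxstep': np.float64(18.6), 'err': np.float64(34.97), 'margin': np.float64(0.0)}
--- -30 25 0
above [-48.  -4. -29
[... 1955 characters left out ...]
loat64(1.6), 'err': np.float64(0.0), 'margin': np.float64(17.6)}
grasp [-44.  22. -15. 118.  61.  75. -51.] {'maxstep': np.float64(0.6), 'err': np.float64(0.0), 'margin': np.float64(22.1)}
lift [-42.   2. -16. 106.  53.  91. -22.] {'maxstep': np.float64(2.0), 'err': np.float64(0.0), 'margin': np.float64(19.3)}
level [-46.  14. -14. 113.  78. 110. -39.] {'maxstep': np.float64(1.9), 'err': np.float64(0.0), 'margin': np.float64(7.6)}
flip75 [ -47.   14.  -13.  113.   78.  110. -114.] {'maxstep': np.float64(5.0), 'err': np.float64(0.0), 'margin': np.float64(7.6)}
flip155 [-108.   36.   71.  101.   46.   88. -154.] {'maxstep': np.float64(50.3), 'err': np.float64(26.22), 'margin': np.float64(0.0)}
```

```bash
cat > plan.py <<'E'
from kin import *
q0=np.array(L[-1][0])
B=np.array([.4885,.2088]);S=np.array([.549,-.195]);g=.09;h1,d1=-32,25
q=q0;Rg=toolR(h1,d1)
wp=[('above',tcp([*B,.32],Rg,.12),Rg,20),('pre',tcp([*B,g],Rg,.10),Rg,8),('grasp',tcp([*B,g],Rg),Rg,5),('lift',tcp([*B,.36],Rg),Rg,8)]
Rl=toolR(h1-8,0);C=[.50,.15,.40]
wp+=[('level',tcp(C,Rl),Rl,6)]
for a in (-75,-155,-75,0):Rf=toolR(h1-8,0,a);wp+=[(f'flip{a}',tcp(C,Rf),Rf,12)]
Rp=toolR(h1-22,d1)
wp+=[('abovepad',tcp([*S,.052+g+.1],Rp),Rp,12),('place',tcp([*S,.054+g],Rp),Rp,8),('retreat',tcp([*S,.054+g],Rp,.1),Rp,8)]
for n,p,r,N in wp:
    x,rr=fk(q);t,w=delta(x,rr,p,r,N)
    q,i=walk(q,p,r,N);print(n,N,t.round(4),w.round(4),q.round(0),i)
E
python3 plan.py
```

```text
above 20 [-0.0253  0.0007  0.0091] [-0.0084 -0.0896 -0.0095] [-48.  -2. -28. 114.  59.  95. -28.] {'maxstep': np.float64(5.1), 'err': np.float64(0.0), 'margin': np.float64(12.6)}
pre 8 [0.0261 0.     0.0147] [-0. -0.  0.] [-51.  20. -26. 125.  67.  86. -58.] {'maxstep': np.float64(3.8), 'err': np.float64(0.0), 'margin': np.float64(15.3)}
grasp 5 [0.   0.   0.02] [-0. -0.  0.] [-44.  24. -20. 127.  77.  78. -60.] {'maxstep': np.float64(2.1), 'err': np.float64(0.0), 'margin': np.float64(13.4)}
lift 8 [-0.0306 -0.     -0.0143] [-0. -0.  0.] [-41.  -4. -21. 117.  64.  83. -23.] {'maxstep': np.float64(4.7), 'err': np.float64(0.0), 'margin': np.float64(13.5)}
level 6 [-0.0097 -0.0074  0.0053] [ 0.0229 -0.0726  0.0051] [-42.   5. -20. 123.  84. 101. -39.] {'maxstep': np.float64(3.7), 'err': np.float64(0.0), 'margin': np.float64(15.0)}
flip-75 12 [ 0.  0. -0.] [ 0.     -0.     -0.1091] [-42.   5. -20. 123.  84. 101.  36.] {'maxstep': np.float64(6.2), 'err': np.float64(0.0), 'margin': np.float64(17.0)}
flip-155 12 [ 0. -0.  0.] [-0.     -0.     -0.1164] [-42.   5. -20. 123.  84. 101. 116.] {'
[... 224 characters left out ...]
gin': np.float64(17.0)}
flip0 12 [ 0.  0. -0.] [ 0.     -0.      0.1091] [-42.   5. -20. 123.  84. 101. -39.] {'maxstep': np.float64(6.3), 'err': np.float64(0.0), 'margin': np.float64(17.0)}
abovepad 12 [ 0.0088 -0.0175  0.026 ] [0.02   0.0362 0.0044] [-19.  -4.   5. 133.  83.  58. -32.] {'maxstep': np.float64(3.6), 'err': np.float64(0.0), 'margin': np.float64(7.0)}
place 8 [ 0.0111 -0.      0.0052] [-0.  0. -0.] [-19.   9.   5. 136.  92.  56. -51.] {'maxstep': np.float64(2.4), 'err': np.float64(0.0), 'margin': np.float64(4.0)}
retreat 8 [ 0.     -0.     -0.0125] [-0. -0.  0.] [-26.  -1.  -2. 139.  78.  66. -44.] {'maxstep': np.float64(1.8), 'err': np.float64(0.0), 'margin': np.float64(1.4)}
```

{"api": "play_rows", "payload": {"steps": [[[-0.025,0,0.009,-0.0084,-0.09,-0.0095,0.087],[-0.025,0,0.009,-0.0084,-0.09,-0.0095,0.087],[-0.025,0,0.009,-0.0084,-0.09,-0.0095,0.087],[-0.025,0,0.009,-0.0084,-0.09,-0.0095,0.087],[-0.025,0,0.009,-0.0084,-0.09,-0.0095,0.087],[-0.025,0,0.009,-0.0084,-0.09,-0.0095,0.087],[-0.025,0,0.009,-0.0084,-0.09,-0.0095,0.087],[-0.025,0,0.009,-0.0084,-0.09,-0.0095,0.087],[-0.025,0,0.009,-0.0084,-0.09,-0.0095,0.087],[-0.025,0,0.009,-0.0084,-0.09,-0.0095,0.087]]]}}

```text
time_s: 3.85
tool_pos: [0.2061, 0.4043, 0.2877]
tool_rot: [-179.5, 13.8, 141.1]
force: [-0.2, -0.3, 0.5]
grip_width: 0.0868
grasp_force: 0.0
```

{"api": "play_rows", "payload": {"steps": [[[-0.025,0,0.009,-0.0084,-0.09,-0.0095,0.087],[-0.025,0,0.009,-0.0084,-0.09,-0.0095,0.087],[-0.025,0,0.009,-0.0084,-0.09,-0.0095,0.087],[-0.025,0,0.009,-0.0084,-0.09,-0.0095,0.087],[-0.025,0,0.009,-0.0084,-0.09,-0.0095,0.087],[-0.025,0,0.009,-0.0084,-0.09,-0.0095,0.087],[-0.025,0,0.009,-0.0084,-0.09,-0.0095,0.087],[-0.025,0,0.009,-0.0084,-0.09,-0.0095,0.087],[-0.025,0,0.009,-0.0084,-0.09,-0.0095,0.087],[0,0,0,0,0,0,0.087],[0,0,0,0,0,0,0.087]]]}}

```text
time_s: 4.95
tool_pos: [0.386, 0.2714, 0.3452]
tool_rot: [179.9, 59.9, 147.2]
force: [0.0, 0.4, 1.4]
grip_width: 0.0871
grasp_force: 0.0
```

```bash
python3 log.py; cat > look.py <<'E'
from h import *
import sys
r=read_camera("wrist");s=read_camera("scene");T=read_camera("top");print(r['intrinsics'].tolist(),'cam pos',(-r['view'][:3,:3].T@r['view'][:3,3]).round(3))
obs=[]
for c,v in(("wrist",r),("scene",s),("top",T)):
    for d in silhouettes(c,"bottle")[:1]:
        print(c,d['p'],d['extent']);e=np.array(d['extent'])
        if d['p']>.3:obs.append((v,e));x,f=fit(BOT,[(v,e)],[.4885,.2088]);print(x.round(4),f.round(1))
    for d in silhouettes(c,"spare")[:1]:
        if d['p']>.3:x,f=fit(BOT,[(v,np.array(d['extent']))],[.505,.38]);print('spare',d['p'],x.round(4),f.round(1))
cv2.imwrite(sys.argv[1],cv2.resize(np.hstack([r['frame'],s['frame']])[:,:,::-1],None,fx=.78,fy=.78))
E
python3 look.py pics/c.png
```

```text
4.95 [-50.233  -1.663 -27.529 112.882  53.818  95.413 -28.651] [0.386 0.271 0.345] [179.929  59.874 147.209] 0.08712827573393978 [0.  0.4 1.4] 0.0
[[270.8613210414023, 0.0, 256.18701944980234], [0.0, 270.8613210414023, 186.3629013846364], [0.0, 0.0, 1.0]] cam pos [0.233 0.37  0.354]
wrist 0.87 [238.6, 0.0, 281.2, 112.8]
[0.5379 0.1808] [ 2.3 -0.8 -2.3 15.5]
spare 0.71 [0.6792 0.4008] [13.2 -0.9 -1.8 54.7]
scene 0.84 [310.0, 120.8, 334.8, 180.0]
[0.4839 0.2176] [ 0.6 -0.3 -0.5  0.3]
spare 0.95 [0.5112 0.3948] [-5.  -1.1  1.8  0.7]
top 0.64 [174.8, 196.5, 196.5, 218.1]
[0.4892 0.2151] [-1.2  0.5  1.8 -0.6]
spare 0.92 [0.507  0.3966] [ 0.3  1.3 -0.3 -1.7]
```

View pics/c.png

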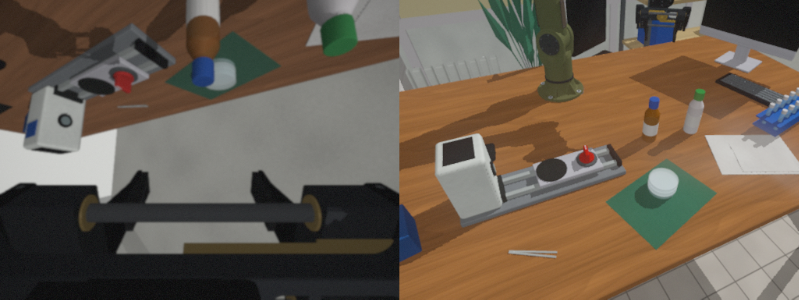

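Wrist view (upside down): the amber bottle at about (205,55) lies between the fingers' directions and is cut by the top edge. The white bottle is well to the right at (335,30). I refit jointly without the clipped edge.

```bash
cat > look2.py <<'E'
from h import *
V={c:read_camera(c) for c in("wrist","scene","top")}
E={c:np.array(silhouettes(c,"bottle")[0]['extent']) for c in V}
print({c:E[c].round(1).tolist() for c in E})
def clip(p):return np.clip(p,[0,0],[511,383])
def dense():
    prof=[(.028,z) for z in np.linspace(0,.122,40)]+[(.018,z) for z in np.linspace(.15,.183,12)]
    return np.vstack([circ(r,z) for r,z in prof])
D=dense()
def f(x):
    o=[]
    for c in V:
        p=proj(D+[x[0],x[1],0],V[c]);p=p[(p>-1).all(1)&(p[:,0]<512)&(p[:,1]<384)]
        e=np.r_[p.min(0),p.max(0)]-E[c];o.append(e)
    return np.concatenate(o)
s=least_squares(f,[.487,.2155],loss='soft_l1',diff_step=1e-3);print(s.x.round(4),f(s.x).round(1))
g=lambda x:f(x)[[0,2,3]]
s=least_squares(g,[.487,.2155],diff_step=1e-3);print('wrist',s.x.round(4),g(s.x).round(1))
E
python3 look2.py
```

```text
{'wrist': [240.2, 0.0, 280.4, 112.2], 'scene': [312.4, 120.2, 335.0, 182.3], 'top': [173.1, 198.7, 197.9, 217.1]}
[0.4895 0.215 ] [-0.3 -0.9  4.  -4.1 -1.7  1.4 -0.4 -0.6  0.6 -1.8  0.4  0.3]
wrist [0.4987 0.2065] [-1.4  1.4  0.5]
```

```bash
cat > go.py <<'E'
from kin import *
from cell import get_obs
o=get_obs();q=np.array(o['qpos']);x,r=fk(q);print('fk err',np.abs(x-o['tool_pos']).max())
def go(*wps):
    global q
    for n,p,Rt,N in wps:
        a,rr=fk(q);t,w=delta(a,rr,p,Rt,N);q,i=walk(q,p,Rt,N);print(n,N,t.round(4),w.round(4),q.round(0),i['margin'],i['err'],i['maxstep'])
E
python3 - <<'E'
from go import *
B=[.490,.2135];Rg=toolR(-32,25)
go(('pre',tcp([*B,.09],Rg,.11),Rg,8),('grasp',tcp([*B,.09],Rg),Rg,5))
E
```

```text
fk err 9.592762695298518e-10
pre 8 [0.0219 0.0007 0.0167] [-0.0013 -0.0109 -0.0008] [-52.  20. -25. 124.  66.  87. -57.] 16.2 0.0 3.7
grasp 5 [0.    0.    0.022] [-0. -0.  0.] [-46.  24. -19. 126.  77.  77. -59.] 14.0 0.0 2.3
```

{"api": "play_rows", "payload": {"steps": [[[0.022,0.0007,0.0167,-0.0013,-0.011,-0.0008,0.087],[0.022,0.0007,0.0167,-0.0013,-0.011,-0.0008,0.087],[0.022,0.0007,0.0167,-0.0013,-0.011,-0.0008,0.087],[0.022,0.0007,0.0167,-0.0013,-0.011,-0.0008,0.087],[0.022,0.0007,0.0167,-0.0013,-0.011,-0.0008,0.087],[0.022,0.0007,0.0167,-0.0013,-0.011,-0.0008,0.087],[0.022,0.0007,0.0167,-0.0013,-0.011,-0.0008,0.087],[0.022,0.0007,0.0167,-0.0013,-0.011,-0.0008,0.087],[0,0,0,0,0,0,0.087],[0,0,0,0,0,0,0.087]]]}}

```text
time_s: 6.7
tool_pos: [0.4199, 0.2571, 0.128]
tool_rot: [-179.8, 65.1, 148.2]
force: [-0.5, 0.6, 0.2]
grip_width: 0.0869
grasp_force: 0.0
```

```bash
python3 - <<'E'
from go import *
from h import *
print(o['tool_pos'],o['tool_rot'],o['force'])
r=read_camera("wrist");S=silhouettes("wrist","bottle")
for d in S[:1]:
    print(d['p'],d['extent']);m=d['pixels'];
    for y in (20,60,100): xs=np.nonzero(m[y])[0];print(y,xs.min() if len(xs) else None,xs.max() if len(xs) else None)
print('proj axis',proj(np.array([[.49,.2135,z] for z in (.05,.09,.12,.18)]),r).round(0).tolist())
B=[.490,.2135];Rg=toolR(-32,25)
go(('grasp',tcp([*B,.09],Rg),Rg,5))
cv2.imwrite('pics/d.png',r['frame'][:,:,::-1])
E
```

```text
fk err 7.781655320115988e-10
[0.41988637 0.25709407 0.12802385] [-179.83856264   65.07161957  148.15949194] [-0.51629493  0.55737374  0.16150352]
0.78 [224.3, 92.3, 282.6, 291.1]
20 None None
60 None None
100 230 278
proj axis [[256.0, 150.0], [256.0, 189.0], [256.0, 220.0], [256.0, 284.0]]
grasp 5 [-0.0001  0.      0.022 ] [-0.0001  0.0003  0.0002] [-45.  24. -19. 126.  77.  78. -59.] 14.0 0.0 2.3
```

View pics/d.png

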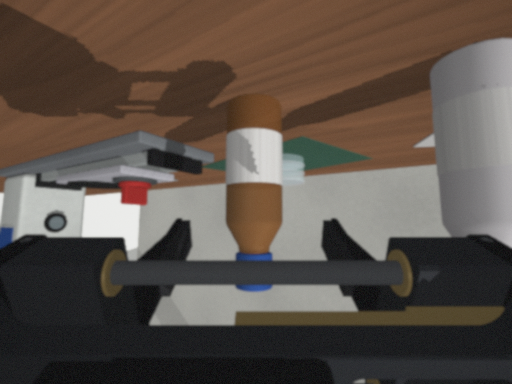

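The bottle is centred between the fingers (column 254 against 256). Advance and grip.

{"api": "play_rows", "payload": {"steps": [[[0,0,0.022,0,0,0,0.087],[0,0,0.022,0,0,0,0.087],[0,0,0.022,0,0,0,0.087],[0,0,0.022,0,0,0,0.087],[0,0,0.022,0,0,0,0.087],[0,0,0,0,0,0,0.087],[0,0,0,0,0,0,0.087]]]}}

```text
time_s: 7.5
tool_pos: [0.5048, 0.2048, 0.0828]
tool_rot: [179.7, 65.1, 147.7]
force: [0.0, 0.9, -0.1]
grip_width: 0.0876
grasp_force: 0.0
```

{"api": "play_rows", "payload": {"steps": [[[0,0,0,0,0,0,0.03],[0,0,0,0,0,0,0.03],[0,0,0,0,0,0,0.03],[0,0,0,0,0,0,0.03],[0,0,0,0,0,0,0.03],[0,0,0,0,0,0,0.03],[0,0,0,0,0,0,0.03],[0,0,0,0,0,0,0.03],[0,0,0,0,0,0,0.03],[0,0,0,0,0,0,0.03]]], "force": 40}}

```text
time_s: 8.5
tool_pos: [0.5045, 0.2036, 0.0816]
tool_rot: [-179.9, 65.1, 148.0]
force: [-2.1, -3.0, 4.4]
grip_width: 0.055
grasp_force: 39.9
```

```bash
python3 - <<'E'
from go import *
print(o['tool_pos'],o['tool_rot'],o['force'],o['grip_width'])
B=[.490,.2135];Rg=toolR(-32,25);Rl=toolR(-42,0);C=[.50,.15,.40];q1=q
go(('lift',tcp([*B,.36],Rg),Rg,9),('level',tcp(C,Rl),Rl,6))
qs=q;Rf=toolR(-42,0,-155);go(('flip',tcp(C,Rf),Rf,22))
q=qs
for h in (-54,-62,-70):
    for d in (25,35):
        q=qs;Rp=toolR(h,d);S=[.549,-.195]
        print(h,d);go(('above',tcp([*S,.24],Rp),Rp,12),('place',tcp([*S,.143],Rp),Rp,8),('ret',tcp([*S,.143],Rp,.1),Rp,8))
E
```

```text
fk err 6.513634909222077e-10
[0.50447298 0.2035636  0.08157873] [-179.9272923    65.09688139  148.0178585 ] [-2.12635053 -2.96218024  4.39797705] 0.05498474010419372
lift 9 [-0.0272  0.0001 -0.0127] [-0.0001  0.0002  0.    ] [-42.  -3. -20. 117.  64.  84. -24.] 14.0 0.0 4.1
level 6 [-0.0098 -0.0082  0.0057] [ 0.0286 -0.0725  0.0063] [-43.   7. -19. 122.  83. 102. -39.] 15.4 0.0 3.6
flip 22 [-0.  0. -0.] [ 0.     0.    -0.123] [-43.   7. -19. 121.  83. 102. 116.] 15.4 0.0 7.0
-54 25
above 12 [0.0207 0.0124 0.0288] [-0.0441  0.0343  0.2234] [-20.  -4.   6. 133.  83.  58. -33.] 6.9 0.01 15.2
place 8 [0.011  0.     0.0051] [-0. -0.  0.] [-20.   9.   6. 136.  92.  56. -51.] 4.0 0.0 2.3
ret 8 [ 0.     -0.     -0.0125] [-0. -0.  0.] [-27.  -0.  -1. 139.  78.  66. -44.] 1.4 0.0 1.8
-54 35
above 12 [-0.0074 -0.      0.0043] [ 0.      0.0145 -0.    ] [-19.  -7.   9. 129.  69.  53. -17.] 1.9 0.0 2.4
place 8 [ 0.0099 -0.      0.007 ] [-0.  0. -0.] [-19.   3.   9. 133.  80.  48. -34.] 6.9 0.0 2.4
ret 8 [ 0.     -0.     -0.0125] [-0. -0.  0.] [-25.  -7.   3. 135.  68.  60. -27.] 5.3 0.0 1.6
-62 25
[... 531 characters left out ...]
0.     -0.0125] [-0. -0.  0.] [-26.  -1.   3. 129.  64.  66. -31.] 11.0 0.0 1.5
-70 25
above 12 [-0.0066  0.0002  0.0042] [ 0.0101 -0.0145  0.0058] [-23.   7.   7. 123.  72.  71. -36.] 11.7 0.0 0.8
place 8 [0.011  0.     0.0051] [ 0. -0.  0.] [-23.  17.   7. 125.  75.  67. -49.] 14.9 0.0 1.6
ret 8 [ 0.     -0.     -0.0125] [-0. -0.  0.] [-29.  12.   1. 125.  67.  77. -46.] 14.8 0.0 1.3
-70 35
above 12 [-0.0074 -0.      0.0043] [ 0.      0.0145 -0.    ] [-20.   3.   8. 120.  62.  66. -24.] 15.7 0.0 1.9
place 8 [ 0.0099 -0.      0.007 ] [ 0.  0. -0.] [-20.  12.   8. 124.  67.  60. -37.] 16.5 0.0 1.6
ret 8 [ 0.     -0.     -0.0125] [-0. -0.  0.] [-26.   5.   3. 123.  59.  71. -34.] 16.5 0.0 1.4
```

{"api": "play_rows", "payload": {"steps": [[[-0.01,0,-0.005,0,0,0,0.03],[-0.028,0,-0.013,0,0,0,0.03],[-0.028,0,-0.013,0,0,0,0.03],[-0.028,0,-0.013,0,0,0,0.03],[-0.028,0,-0.013,0,0,0,0.03],[-0.028,0,-0.013,0,0,0,0.03],[-0.028,0,-0.013,0,0,0,0.03],[-0.028,0,-0.013,0,0,0,0.03],[-0.028,0,-0.013,0,0,0,0.03]]], "force": 40}}

```text
time_s: 9.4
tool_pos: [0.5039, 0.2047, 0.3402]
tool_rot: [180.0, 64.9, 148.1]
force: [0.7, 0.6, -3.9]
grip_width: 0.0551
grasp_force: 39.9
```

{"api": "play_rows", "payload": {"steps": [[[-0.01,-0.008,0.006,0.029,-0.0725,0.006,0.03],[-0.01,-0.008,0.006,0.029,-0.0725,0.006,0.03],[-0.01,-0.008,0.006,0.029,-0.0725,0.006,0.03],[-0.01,-0.008,0.006,0.029,-0.0725,0.006,0.03],[-0.01,-0.008,0.006,0.029,-0.0725,0.006,0.03],[-0.01,-0.008,0.006,0.029,-0.0725,0.006,0.03],[0,0,0,0,0,0,0.03]]]}}

```text
time_s: 10.1
tool_pos: [0.5166, 0.1362, 0.3864]
tool_rot: [-98.8, 89.6, -140.9]
force: [1.5, 0.4, -4.7]
grip_width: 0.0553
grasp_force: 39.9
```

```bash
python3 log.py; python3 - <<'E'
from h import *
s=read_camera("scene");r=read_camera("wrist")
cv2.imwrite('pics/e.png',cv2.resize(np.hstack([s['frame'],r['frame']])[:,:,::-1],None,fx=.78,fy=.78))
E
```

```text
10.1 [-42.365   8.024 -19.449 121.882  83.128 102.212 -40.137] [0.517 0.136 0.386] [ -98.759   89.614 -140.869] 0.05527603244696191 [ 1.5  0.4 -4.7] 39.89819779395475
```

View pics/e.png

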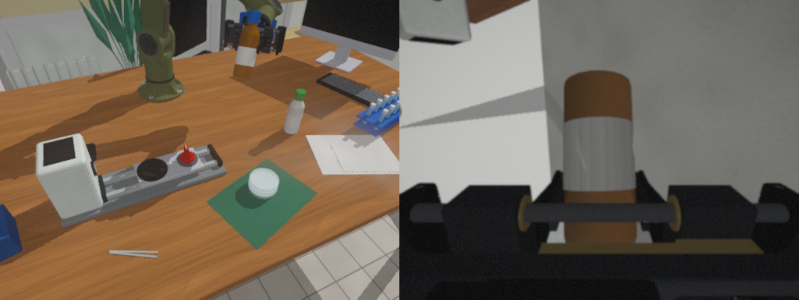

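The bottle is firmly held and lifted, about 25° back with the tool level. Now I flip it 168°.

{"api": "play_rows", "payload": {"steps": [[[0,0,0,0,0,-0.07,0.03],[0,0,0,0,0,-0.14,0.03],[0,0,0,0,0,-0.14,0.03],[0,0,0,0,0,-0.14,0.03],[0,0,0,0,0,-0.14,0.03],[0,0,0,0,0,-0.14,0.03],[0,0,0,0,0,-0.14,0.03],[0,0,0,0,0,-0.14,0.03],[0,0,0,0,0,-0.14,0.03],[0,0,0,0,0,-0.14,0.03],[0,0,0,0,0,-0.14,0.03],[0,0,0,0,0,-0.14,0.03]]]}}

```text
time_s: 11.4
tool_pos: [0.5164, 0.1378, 0.3887]
tool_rot: [-90.1, -2.6, -132.0]
force: [0.5, -0.2, -3.3]
grip_width: 0.055
grasp_force: 39.9
```

{"api": "play_rows", "payload": {"steps": [[[0,0,0,0,0,-0.14,0.03],[0,0,0,0,0,-0.14,0.03],[0,0,0,0,0,-0.14,0.03],[0,0,0,0,0,-0.14,0.03],[0,0,0,0,0,-0.14,0.03],[0,0,0,0,0,-0.14,0.03],[0,0,0,0,0,-0.14,0.03],[0,0,0,0,0,-0.14,0.03],[0,0,0,0,0,-0.14,0.03],[0,0,0,0,0,-0.07,0.03]]]}}

```text
time_s: 12.4
tool_pos: [0.5164, 0.1378, 0.3888]
tool_rot: [-90.6, -78.7, -131.4]
force: [-0.1, -0.6, -4.0]
grip_width: 0.0551
grasp_force: 39.9
```

{"api": "play_rows", "payload": {"steps": [[[0,0,0,0,0,0,0.03],[0,0,0,0,0,0,0.03],[0,0,0,0,0,0,0.03],[0,0,0,0,0,0,0.03],[0,0,0,0,0,0,0.03],[0,0,0,0,0,0,0.03],[0,0,0,0,0,0,0.03],[0,0,0,0,0,0,0.03],[0,0,0,0,0,0,0.03],[0,0,0,0,0,0,0.03],[0,0,0,0,0,0,0.03]]]}}

```text
time_s: 13.5
tool_pos: [0.5164, 0.1368, 0.3885]
tool_rot: [-89.7, -78.6, -132.4]
force: [-0.3, -0.9, -4.6]
grip_width: 0.0549
grasp_force: 39.9
```

```bash
python3 log.py; python3 - <<'E'
from h import *
s=read_camera("scene");r=read_camera("wrist")
cv2.imwrite('pics/f.png',cv2.resize(np.hstack([s['frame'],r['frame']])[:,:,::-1],None,fx=.78,fy=.78))
E
```

```text
13.5 [-41.832   7.971 -20.064 121.766  83.263 102.397 128.266] [0.516 0.137 0.389] [ -89.725  -78.581 -132.364] 0.0549177284948675 [-0.3 -0.9 -4.6] 39.8970261903014
```

View pics/f.png

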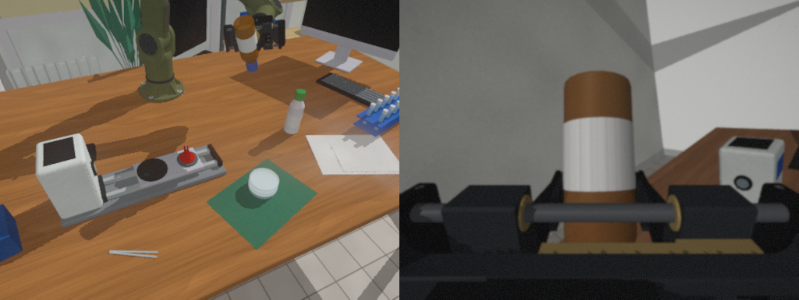

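The bottle is upside down, cap down at (252,67), and unchanged in the grip. Hold was over 1 s, so I turn it back.

{"api": "play_rows", "payload": {"steps": [[[0,0,0,0,0,0.07,0.03],[0,0,0,0,0,0.14,0.03],[0,0,0,0,0,0.14,0.03],[0,0,0,0,0,0.14,0.03],[0,0,0,0,0,0.14,0.03],[0,0,0,0,0,0.14,0.03],[0,0,0,0,0,0.14,0.03],[0,0,0,0,0,0.14,0.03],[0,0,0,0,0,0.14,0.03],[0,0,0,0,0,0.14,0.03],[0,0,0,0,0,0.14,0.03],[0,0,0,0,0,0.14,0.03]]]}}

```text
time_s: 14.8
tool_pos: [0.5164, 0.1369, 0.3885]
tool_rot: [-89.9, 14.0, -132.1]
force: [-0.1, 0.1, -2.7]
grip_width: 0.0549
grasp_force: 39.9
```

{"api": "play_rows", "payload": {"steps": [[[0,0,0,0,0,0.14,0.03],[0,0,0,0,0,0.14,0.03],[0,0,0,0,0,0.14,0.03],[0,0,0,0,0,0.14,0.03],[0,0,0,0,0,0.14,0.03],[0,0,0,0,0,0.14,0.03],[0,0,0,0,0,0.14,0.03],[0,0,0,0,0,0.14,0.03],[0,0,0,0,0,0.14,0.03],[0,0,0,0,0,0.07,0.03],[0,0,0,0,0,0,0.03]]]}}

```text
time_s: 15.9
tool_pos: [0.5164, 0.1369, 0.3885]
tool_rot: [-67.2, 89.9, -109.3]
force: [0.4, 0.4, -4.0]
grip_width: 0.0552
grasp_force: 39.9
```

```bash
python3 - <<'E'
from h import *
from go import *
s=read_camera("scene");T=read_camera("top")
for c,v,e in(("scene",s,(170,255,180,245)),("top",T,(295,345,165,210))):
    d=(v['frame'].max(2)<60).astype(np.uint8);m=np.zeros_like(d);m[e[2]:e[3],e[0]:e[1]]=1;d*=m
    n,l,st,ce=cv2.connectedComponentsWithStats(d);i=1+np.argmax(st[1:,4]);
    cs=max(cv2.findContours((l==i).astype(np.uint8),0,1)[0],key=cv2.contourArea)
    print(c,st[i],ce[i],ray(cv2.fitEllipse(cs)[0],v,.052).round(4),'pred size',np.ptp(proj(circ(.05,.052)+[.549,-.195,0],v),axis=0))
S=[.549,-.195];Rp=toolR(-66,24.9)
go(('above',tcp([*S,.24],Rp),Rp,12),('place',tcp([*S,.145],Rp),Rp,6))
E
```

```text
fk err 2.495792461587598e-10
scene [176 203  38  29 860] [194.65697674 217.46395349] [ 0.5558 -0.1964  0.052 ] pred size [39.72289019 28.82881164]
top [303 174  30  29 671] [317.21013413 187.90909091] [ 0.5484 -0.1939  0.052 ] pred size [31.79765872 31.57143053]
above 12 [ 0.0076 -0.0153  0.0276] [0.0342 0.0358 0.0077] [-18.   4.   2. 126.  75.  69. -35.] 14.7 0.0 2.9
place 6 [0.0144 0.     0.0067] [-0.  0. -0.] [-18.  15.   2. 128.  80.  65. -49.] 12.2 0.0 2.3
```

{"api": "play_rows", "payload": {"steps": [[[0.0078,-0.0153,0.0277,0.0342,0.0358,0.0077,0.03],[0.0078,-0.0153,0.0277,0.0342,0.0358,0.0077,0.03],[0.0078,-0.0153,0.0277,0.0342,0.0358,0.0077,0.03],[0.0078,-0.0153,0.0277,0.0342,0.0358,0.0077,0.03],[0.0078,-0.0153,0.0277,0.0342,0.0358,0.0077,0.03],[0.0078,-0.0153,0.0277,0.0342,0.0358,0.0077,0.03],[0.0078,-0.0153,0.0277,0.0342,0.0358,0.0077,0.03],[0.0078,-0.0153,0.0277,0.0342,0.0358,0.0077,0.03],[0.0078,-0.0153,0.0277,0.0342,0.0358,0.0077,0.03],[0.0078,-0.0153,0.0277,0.0342,0.0358,0.0077,0.03],[0.0078,-0.0153,0.0277,0.0342,0.0358,0.0077,0.03],[0.0078,-0.0153,0.0277,0.0342,0.0358,0.0077,0.03]]]}}

```text
time_s: 17.2
tool_pos: [0.5562, -0.2132, 0.2295]
tool_rot: [-179.7, 65.1, 114.2]
force: [-0.5, 0.1, -3.9]
grip_width: 0.0552
grasp_force: 39.9
```

{"api": "play_rows", "payload": {"steps": [[[0,0,0,0,0,0,0.03],[0,0,0,0,0,0,0.03]]]}}

```text
time_s: 17.4
tool_pos: [0.5561, -0.2128, 0.2298]
tool_rot: [-179.7, 65.1, 114.2]
force: [0.0, 1.3, -3.6]
grip_width: 0.0551
grasp_force: 39.9
```

```bash
python3 - <<'E'
from h import *
from go import *
print(o['tool_pos'],o['tool_rot'],o['force'])
V={c:read_camera(c) for c in("scene","top")}
for c in V:
    d=silhouettes(c,"bottle")[:1]
    if d:
        e=np.array(d[0]['extent']);gp=x-r.apply([0,0,.019]);pr=ext(BOT+[gp[0],gp[1],gp[2]-.09],V[c]);print(c,d[0]['p'],e,pr.round(1))
        m=d[0]['pixels'].astype(np.uint8);pts=cv2.findNonZero(m)[:,0,:];w,u=cv2.PCACompute(pts.astype(float),None);print('axis',u[0]); 
        ax=proj(np.array([[gp[0],gp[1],gp[2]-.09],[gp[0],gp[1],gp[2]+.093]]),V[c]);t=ax[1]-ax[0];print('pred axis',t/np.linalg.norm(t))
print('grasp pt',x-r.apply([0,0,.019]))
S=[.551,-.195];Rp=toolR(-66,24.9)
go(('place',tcp([*S,.146],Rp),Rp,6))
cv2.imwrite('pics/g.png',cv2.resize(V['scene']['frame'][40:280,60:360,::-1],None,fx=2.4,fy=2.4))
E
```

```text
fk err 1.1376766195780874e-09
[ 0.55606589 -0.21276929  0.22980291] [-179.71299042   65.13312873  114.2095182 ] [ 0.02984795  1.30297006 -3.6428308 ]
scene 0.58 [168.8 113.6 199.4 196.4] [168.2 116.4 200.8 196.1]
axis [0.15038515 0.98862749]
pred axis [-0.17097221 -0.98527585]
top 0.63 [314.3 167.8 340.9 193.5] [313.2 168.4 341.  193.7]
axis [-0.67651781  0.73642627]
pred axis [ 0.79253391 -0.60982784]
grasp pt [ 0.54908373 -0.19700809  0.23779252]
place 6 [0.014  0.0005 0.0063] [-0.0003  0.0001  0.0003] [-18.  15.   2. 128.  80.  65. -49.] 12.5 0.0 2.3
```

View pics/g.png

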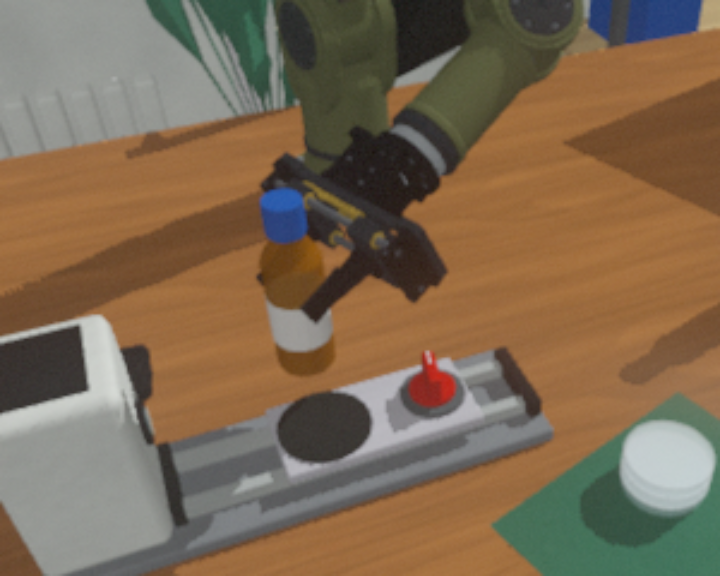

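The bottle hangs upright above the pad, as the projection predicts. Lower it.

{"api": "play_rows", "payload": {"steps": [[[0.014,0.0005,0.0063,0,0,0,0.03],[0.014,0.0005,0.0063,0,0,0,0.03],[0.014,0.0005,0.0063,0,0,0,0.03],[0.014,0.0005,0.0063,0,0,0,0.03],[0.014,0.0005,0.0063,0,0,0,0.03],[0.014,0.0005,0.0063,0,0,0,0.03],[0,0,0,0,0,0,0.03],[0,0,0,0,0,0,0.03]]]}}

```text
time_s: 18.4
tool_pos: [0.5594, -0.2091, 0.1383]
tool_rot: [-179.9, 65.1, 114.2]
force: [-0.0, 0.4, -3.2]
grip_width: 0.0554
grasp_force: 39.9
```

{"api": "play_rows", "payload": {"steps": [[[0.0014,0,0.0006,0,0,0,0.03],[0,0,0,0,0,0,0.03],[0.0009,0,0.0004,0,0,0,0.03],[0,0,0,0,0,0,0.03]]]}}

```text
time_s: 18.8
tool_pos: [0.5589, -0.2097, 0.1356]
tool_rot: [180.0, 65.1, 114.0]
force: [-0.1, 0.5, -4.3]
grip_width: 0.055
grasp_force: 39.9
```

{"api": "play_rows", "payload": {"steps": [[[0.0009,0,0.0004,0,0,0,0.03],[0,0,0,0,0,0,0.03],[0,0,0,0,0,0,0.03]]]}}

```text
time_s: 19.1
tool_pos: [0.5587, -0.2098, 0.1343]
tool_rot: [-179.9, 65.1, 114.0]
force: [0.2, 0.2, -4.1]
grip_width: 0.0548
grasp_force: 39.9
```

{"api": "play_rows", "payload": {"steps": [[[0.0009,0,0.0004,0,0,0,0.03],[0,0,0,0,0,0,0.03],[0,0,0,0,0,0,0.03]]]}}

```text
time_s: 19.4
tool_pos: [0.5589, -0.21, 0.1341]
tool_rot: [-180.0, 65.2, 114.0]
force: [-1.8, 1.2, 0.7]
grip_width: 0.0553
grasp_force: 39.9
```

Contact (vertical force went from -4 to +0.7 N). Release gently.

{"api": "play_rows", "payload": {"steps": [[[0,0,0,0,0,0,0.058],[0,0,0,0,0,0,0.06],[0,0,0,0,0,0,0.065],[0,0,0,0,0,0,0.07],[0,0,0,0,0,0,0.08],[0,0,0,0,0,0,0.087],[0,0,0,0,0,0,0.087],[0,0,0,0,0,0,0.087]]], "force": 10}}

```text
time_s: 20.2
tool_pos: [0.5588, -0.2097, 0.1334]
tool_rot: [-180.0, 65.1, 114.0]
force: [0.7, 1.0, -0.1]
grip_width: 0.0859
grasp_force: 0.0
```

```bash
python3 - <<'E'
from h import *
from go import *
print(o['tool_pos'],o['tool_rot'],o['grip_width'],'gp',x-r.apply([0,0,.019]))
V={c:read_camera(c) for c in("scene","top")}
B2=BOT+[0,0,.052];obs=[]
for c in V:
    d=silhouettes(c,"bottle")[:1]
    if d: e=np.array(d[0]['extent']);xx,f=fit(B2,[(V[c],e)],[.551,-.195]);print(c,d[0]['p'],xx.round(4),f.round(1))
Rp=toolR(-66,24.9)
p=x-r.apply([0,0,.12]);go(('retreat',p,r,8))
E
```

```text
fk err 1.0177900744423596e-09
[ 0.55880753 -0.2096865   0.13337653] [-179.95312163   65.10891837  114.04279925] 0.0858825827708202 gp [ 0.55179983 -0.19394038  0.14137353]
scene 0.37 [ 0.6398 -0.458 ] [   1.5   40.3 -190.8   -1.4]
top 0.97 [ 0.5471 -0.1945] [-0.5 -0.7  0.4  0.8]
retreat 8 [-0.    -0.    -0.015] [0. 0. 0.] [-26.   9.  -5. 128.  68.  77. -46.] 12.1 0.0 1.6
```

{"api": "play_rows", "payload": {"steps": [[[0,0,-0.005,0,0,0,0.087],[0,0,-0.01,0,0,0,0.087],[0,0,-0.015,0,0,0,0.087],[0,0,-0.018,0,0,0,0.087],[0,0,-0.018,0,0,0,0.087],[0,0,-0.018,0,0,0,0.087],[0,0,-0.018,0,0,0,0.087],[0,0,-0.018,0,0,0,0.087],[0,0,0,0,0,0,0.087]]]}}

```text
time_s: 21.3
tool_pos: [0.5152, -0.1067, 0.185]
tool_rot: [179.7, 65.1, 114.0]
force: [0.8, 0.5, -0.1]
grip_width: 0.0869
grasp_force: 0.0
```

```bash
python3 - <<'E'
from h import *
from go import *
print(o['tool_pos'],o['tool_rot'],o['grip_width'])
V={c:read_camera(c) for c in("scene","top")}
B2=BOT+[0,0,.052];obs=[]
for c in V:
    d=silhouettes(c,"bottle")[:1]
    if d: e=np.array(d[0]['extent']);obs.append((V[c],e));xx,f=fit(B2,[(V[c],e)],[.551,-.195]);print(c,d[0]['p'],xx.round(4),f.round(1))
xx,f=fit(B2,obs,[.551,-.195]);print(xx)
for d in silhouettes("top","clamp")[:1]:ys,xs=np.nonzero(d['pixels']);print('knob',d['p'],ray([xs.mean(),ys.mean()],V['top'],.075))
K=[.549,-.072]
Rd=toolR(-90,90)
go(('up',np.array([.549,-.01,.28]),Rd,14),('down',np.array([.549,-.03,.070]),Rd,8),('push',np.array([.549,-.155,.070]),Rd,18),('up',np.array([.549,-.155,.15]),Rd,4))
R2=toolR(-45,90);R3=toolR(-90,90)
go(('over',np.array([.549,-.173,.15]),R2,8),('dn',np.array([.549,-.173,.068]),R2,4),('turn',np.array([.549,-.173,.068]),R3,8),('up',np.array([.549,-.173,.3]),R3,8))
cv2.imwrite('pics/h.png',cv2.resize(V['scene']['frame'][40:280,60:360,::-1],None,fx=2.4,fy=2.4))
E
```

```text
fk err 7.925515799200866e-10
[ 0.51520613 -0.1066863   0.18502034] [179.68601367  65.05940773 114.01084724] 0.08694376452264381
scene 0.59 [ 0.5462 -0.1936] [ 0.2 -0.5 -0.2  0.4]
top 0.81 [ 0.5517 -0.1972] [ 1.5 -1.5 -1.1  2.1]
[ 0.54821442 -0.19433901]
knob 0.61 [ 0.54208135 -0.07208457  0.075     ]
up 14 [ 0.0014  0.0045 -0.0095] [0.0173 0.0798 0.0268] [-9.  5.  8. 93. -1. 82. -1.] 15.0 0.0 5.0
down 8 [-0.0025 -0.      0.0262] [ 0.  0. -0.] [ -7.  14.   8. 108.  -2.  59.   2.] 22.5 0.0 3.0
push 18 [-0.0069 -0.      0.    ] [-0.  0. -0.] [  2.  16.  13. 105.  -4.  59.  16.] 30.9 0.0 0.8
up 4 [-0.    0.   -0.02] [ 0.  0. -0.] [  2.  11.  13. 101.  -3.  68.  15.] 28.7 0.0 2.2
over 8 [-0.0022 -0.0008 -0.    ] [ 0.      0.     -0.0982] [  7.  12.   9. 100.  -2.  68.  62.] 28.7 0.0 5.8
dn 4 [-0.     -0.      0.0205] [-0.  0. -0.] [  7.  17.   9. 104.  -3.  59.  62.] 30.3 0.0 2.3
turn 8 [ 0. -0.  0.] [-0.     -0.      0.0982] [  2.  17.  15. 105.  -5.  59.  19.] 33.9 0.0 5.4
up 8 [ 0.     0.    -0.029] [ 0. -0.  0.] [ 1.  8. 16. 88. -2. 85. 17.] 25.0 0.0 3.2
```

View pics/h.png

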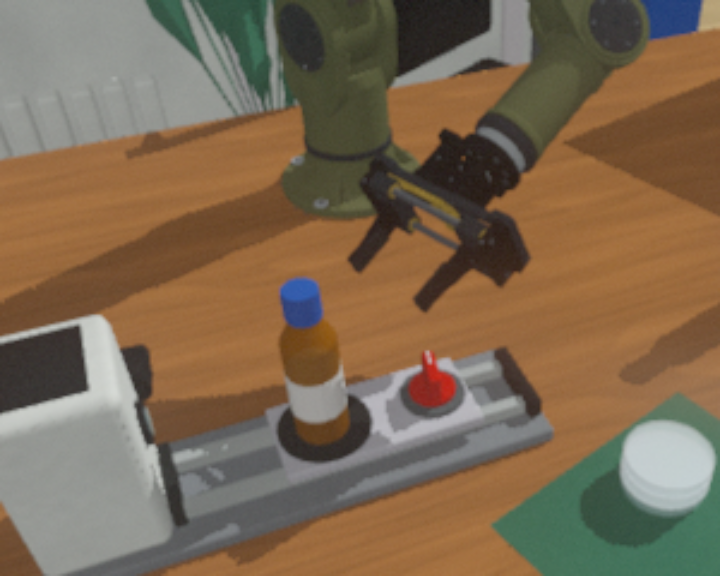

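The bottle stands upright, centred on the pad. Next I tip the tool down behind the knob with closed fingers.

{"api": "play_rows", "payload": {"steps": [[[0.0014,0.0045,-0.0095,0.0173,0.08,0.027,0.087],[0.0014,0.0045,-0.0095,0.0173,0.08,0.027,0.087],[0.0014,0.0045,-0.0095,0.0173,0.08,0.027,0.0],[0.0014,0.0045,-0.0095,0.0173,0.08,0.027,0.0],[0.0014,0.0045,-0.0095,0.0173,0.08,0.027,0.0],[0.0014,0.0045,-0.0095,0.0173,0.08,0.027,0.0],[0.0014,0.0045,-0.0095,0.0173,0.08,0.027,0.0],[0.0014,0.0045,-0.0095,0.0173,0.08,0.027,0.0],[0.0014,0.0045,-0.0095,0.0173,0.08,0.027,0.0],[0.0014,0.0045,-0.0095,0.0173,0.08,0.027,0.0],[0.0014,0.0045,-0.0095,0.0173,0.08,0.027,0.0],[0.0014,0.0045,-0.0095,0.0173,0.08,0.027,0.0]]]}}

```text
time_s: 22.75
tool_pos: [0.5403, -0.0196, 0.2605]
tool_rot: [178.4, 9.0, 92.5]
force: [-0.6, -0.7, 0.2]
grip_width: 0.0152
grasp_force: 0.0
```

{"api": "play_rows", "payload": {"steps": [[[0.0014,0.0045,-0.0095,0.0173,0.08,0.027,0.0],[0.0014,0.0045,-0.0095,0.0173,0.08,0.027,0.0],[0,0,0,0,0,0,0.0],[0,0,0,0,0,0,0.0]]]}}

```text
time_s: 23.15
tool_pos: [0.5484, -0.0147, 0.2782]
tool_rot: [-179.8, 0.0, 89.5]
force: [-0.5, -0.1, -0.7]
grip_width: 0.0004
grasp_force: 0.0
```

```bash
python3 - <<'E'
from h import *
from go import *
print(o['tool_pos'],o['tool_rot'],o['grip_width'],o['force'])
V={c:read_camera(c) for c in("scene","top","wrist")}
for c in V:
    for d in silhouettes(c,"clamp")[:1]:
        f=V[c]['frame'].astype(int);red=(f[...,0]>110)&(f[...,1]<70)&(f[...,2]<70);ys,xs=np.nonzero(red&cv2.dilate(d['pixels'].astype(np.uint8),np.ones((9,9))).astype(bool));print(c,d['p'],'knob',ray([xs.mean(),ys.mean()],V[c],.077).round(4))
Rd=toolR(-90,90)
go(('down',np.array([.549,-.03,.070]),Rd,8))
E
```

```text
fk err 1.2896458345679207e-09
[ 0.5483527  -0.01470691  0.27815618] [-1.79844463e+02  3.11896607e-02  8.95446092e+01] 0.0003652507965622964 [-0.47407898 -0.07997589 -0.6667681 ]
scene 0.58 knob [ 0.5675 -0.0789  0.077 ]
wrist 0.65 knob [ 0.5531 -0.0659  0.077 ]
down 8 [-0.0019  0.0001  0.026 ] [-0.0003  0.0001 -0.001 ] [ -7.  14.   8. 108.  -2.  59.   2.] 22.6 0.0 3.0
```

{"api": "play_rows", "payload": {"steps": [[[-0.0019,0,0.026,0,0,0,0.0],[-0.0019,0,0.026,0,0,0,0.0],[-0.0019,0,0.026,0,0,0,0.0],[-0.0019,0,0.026,0,0,0,0.0],[-0.0019,0,0.026,0,0,0,0.0],[-0.0019,0,0.026,0,0,0,0.0],[-0.0019,0,0.026,0,0,0,0.0],[-0.0019,0,0.026,0,0,0,0.0],[0,0,0,0,0,0,0.0]]]}}

```text
time_s: 24.35
tool_pos: [0.545, -0.0284, 0.0674]
tool_rot: [-179.5, -0.0, 89.7]
force: [-0.3, -0.9, 0.2]
grip_width: 0.0004
grasp_force: 0.0
```

{"api": "play_rows", "payload": {"steps": [[[-0.005,0,0,0,0,0,0.0],[-0.005,0,0,0,0,0,0.0],[-0.005,0,0,0,0,0,0.0],[-0.005,0,0,0,0,0,0.0],[-0.005,0,0,0,0,0,0.0],[-0.005,0,0,0,0,0,0.0],[-0.005,0,0,0,0,0,0.0]]]}}

```text
time_s: 25.05
tool_pos: [0.5486, -0.0631, 0.0715]
tool_rot: [-180.0, -0.1, 89.7]
force: [0.2, 2.3, 2.9]
grip_width: 0.0
grasp_force: 1.2
```

{"api": "play_rows", "payload": {"steps": [[[-0.006,0,0,0,0,0,0.0],[-0.006,0,0,0,0,0,0.0],[-0.006,0,0,0,0,0,0.0],[-0.006,0,0,0,0,0,0.0],[-0.006,0,0,0,0,0,0.0],[-0.006,0,0,0,0,0,0.0],[-0.006,0,0,0,0,0,0.0],[-0.006,0,0,0,0,0,0.0],[-0.006,0,0,0,0,0,0.0],[-0.006,0,0,0,0,0,0.0],[-0.006,0,0,0,0,0,0.0]]]}}

```text
time_s: 26.15
tool_pos: [0.5478, -0.1301, 0.0709]
tool_rot: [-179.9, -0.1, 89.6]
force: [3.5, 2.0, 1.0]
grip_width: 0.0003
grasp_force: 1.5
```

{"api": "play_rows", "payload": {"steps": [[[-0.004,0,0,0,0,0,0.0],[-0.004,0,0,0,0,0,0.0],[-0.004,0,0,0,0,0,0.0]]]}}

```text
time_s: 26.45
tool_pos: [0.5474, -0.1418, 0.0708]
tool_rot: [-179.9, -0.1, 89.6]
force: [2.0, 1.5, -0.0]
grip_width: 0.0003
grasp_force: 1.3
```

{"api": "play_rows", "payload": {"steps": [[[-0.004,0,0,0,0,0,0.0],[-0.004,0,0,0,0,0,0.0]]]}}

```text
time_s: 26.65
tool_pos: [0.5474, -0.1498, 0.0708]
tool_rot: [-179.9, -0.1, 89.6]
force: [2.6, 2.1, 1.3]
grip_width: 0.0002
grasp_force: 1.3
```

```bash
cat > chk.py <<'E'
from h import *
import sys
o=get_obs();print(o['time_s'],o['tool_pos'],o['force'],o['qpos'].round(1))
V={c:read_camera(c) for c in("scene","top")}
B2=BOT+[0,0,.052];obs=[]
for c in V:
    d=silhouettes(c,"bottle")[:1]
    if d: e=np.array(d[0]['extent']);obs.append((V[c],e));xx,f=fit(B2,[(V[c],e)],[.551,-.28]);print(c,d[0]['p'],xx.round(4),f.round(1))
cv2.imwrite(sys.argv[1],np.vstack([cv2.resize(V['scene']['frame'][80:260,60:300,::-1],None,fx=2,fy=2),cv2.resize(V['top']['frame'][150:225,260:420,::-1],(480,225))]))
E
python3 chk.py pics/i.png
```

```text
26.65 [ 0.54740635 -0.14980004  0.07075951] [2.61506645 2.13244517 1.33598915] [  1.8  15.7  12.5 105.3  -3.9  59.5  15.5]
scene 0.77 [ 0.5514 -0.2875] [ 0.   2.8 -0.1 -1.6]
top 0.68 [ 0.5515 -0.2916] [ 2.3 -1.  -1.3  1.2]
```

View pics/i.png

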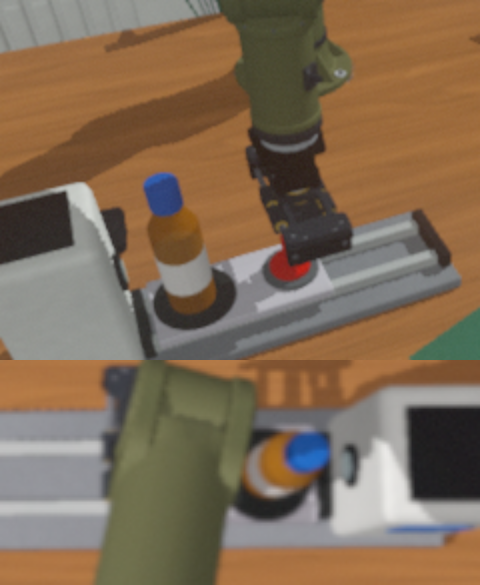

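The carriage is nearly at the stop, with the bottle upright on the pad. I push on slowly until force builds.

{"api": "play_rows", "payload": {"steps": [[[-0.003,0,0,0,0,0,0.0],[-0.003,0,0,0,0,0,0.0]]]}}

```text
time_s: 27.05
tool_pos: [0.5466, -0.1551, 0.0704]
tool_rot: [-179.8, -0.1, 89.6]
force: [-2.1, 1.8, -0.8]
grip_width: 0.0006
grasp_force: 1.0
```

{"api": "play_rows", "payload": {"steps": [[[-0.003,0,0,0,0,0,0.0]]]}}

```text
time_s: 27.15
tool_pos: [0.5465, -0.1571, 0.0704]
tool_rot: [-179.8, -0.2, 89.6]
force: [-2.7, 9.4, 3.2]
grip_width: 0.0005
grasp_force: 4.0
```

{"api": "play_rows", "payload": {"steps": [[[-0.003,0,0,0,0,0,0.0]]]}}

```text
time_s: 27.25
tool_pos: [0.5461, -0.1578, 0.0704]
tool_rot: [-179.7, -0.4, 89.7]
force: [-5.3, 11.6, 6.4]
grip_width: 0.0004
grasp_force: 5.3
```

At the stop (11 N). Hold, back off, go up, and turn the tool 45° over the knob.

{"api": "play_rows", "payload": {"steps": [[[0,0,0,0,0,0,0.0],[0,0,0,0,0,0,0.0],[0,0,0,0,0,0,0.0],[0.01,0,0,0,0,0,0.0],[0.01,0,0,0,0,0,0.0],[0.01,0,0,0,0,0,0.0],[0,0,-0.02,0,0,0,0.0],[0,0,-0.03,0,0,0,0.0],[0,0,-0.04,0,0,0,0.0],[0,0,-0.02,0,0,0,0.06],[0,0,0,0,0,0,0.06]]]}}

```text
time_s: 28.35
tool_pos: [0.5504, -0.1321, 0.185]
tool_rot: [179.6, 0.0, 89.6]
force: [0.1, -0.9, -0.3]
grip_width: 0.0098
grasp_force: 0.0
```

```bash
python3 - <<'E'
from h import *
from go import *
print(o['tool_pos'],o['tool_rot'],o['grip_width'],o['force'])
r_=read_camera("wrist");d=silhouettes("wrist","clamp")[0];f=r_['frame'].astype(int);red=(f[...,0]>110)&(f[...,1]<70)&(f[...,2]<70);ys,xs=np.nonzero(red);print(d['p'],d['extent'],len(xs),ray([xs.mean(),ys.mean()],r_,.077))
K=[.549,-.175]
R2=toolR(-45,90);R3=toolR(-88,90)
go(('over',np.array([*K,.16]),R2,8),('dn',np.array([*K,.068]),R2,4),('turn',np.array([*K,.068]),R3,8),('up',np.array([*K,.3]),R3,8))
cv2.imwrite('pics/j.png',r_['frame'][:,:,::-1])
E
```

```text
fk err 1.2383805092497369e-09
[ 0.55042161 -0.132134    0.18495209] [1.79641652e+02 7.36464547e-03 8.96322937e+01] 0.009800422894382365 [ 0.0837926  -0.9495554  -0.32627268]
0.75 [231.0, 194.2, 276.4, 238.4] 1097 [ 0.55056986 -0.16381439  0.077     ]
over 8 [-0.0051 -0.002   0.0031] [ 0.0007  0.0003 -0.099 ] [ 6. 12. 10. 99. -2. 70. 62.] 26.4 0.0 6.2
dn 4 [-0.    -0.     0.023] [-0.  0. -0.] [  7.  17.  10. 104.  -3.  59.  63.] 30.0 0.0 2.5
turn 8 [ 0. -0.  0.] [-0.     -0.      0.0938] [  1.  17.  16. 104.  -5.  59.  21.] 34.0 0.0 5.2
up 8 [ 0.     0.    -0.029] [ 0. -0.  0.] [ 0.  8. 17. 88. -2. 85. 19.] 25.1 0.0 3.2
```

View pics/j.png

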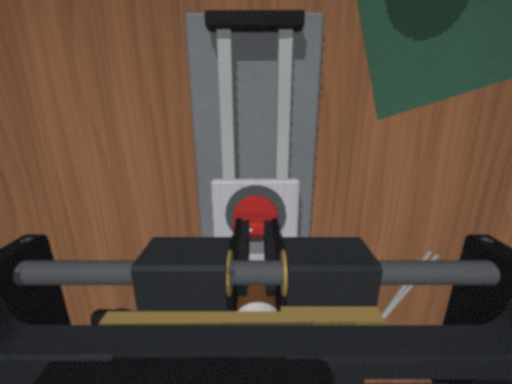

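The knob's disc is centred at pixel (256,215), i.e. about (0.550, -0.173). Carriage home.

{"api": "play_rows", "payload": {"steps": [[[-0.005,-0.0018,0.003,0,0,-0.099,0.06],[-0.005,-0.0018,0.003,0,0,-0.099,0.06],[-0.005,-0.0018,0.003,0,0,-0.099,0.06],[-0.005,-0.0018,0.003,0,0,-0.099,0.06],[-0.005,-0.0018,0.003,0,0,-0.099,0.06],[-0.005,-0.0018,0.003,0,0,-0.099,0.06],[-0.005,-0.0018,0.003,0,0,-0.099,0.06],[-0.005,-0.0018,0.003,0,0,-0.099,0.06],[0,0,0,0,0,0,0.06],[0,0,0,0,0,0,0.06]]]}}

```text
time_s: 29.45
tool_pos: [0.5468, -0.1728, 0.1555]
tool_rot: [-179.9, -0.2, 134.9]
force: [0.5, 0.1, -0.0]
grip_width: 0.0602
grasp_force: 0.0
```

```bash
python3 - <<'E'
from h import *
from go import *
print(o['tool_pos'],o['tool_rot'],o['grip_width'],o['force'])
r_=read_camera("wrist");f=r_['frame'].astype(int);red=(f[...,0]>110)&(f[...,1]<70)&(f[...,2]<70);ys,xs=np.nonzero(red);print(len(xs),xs.min(),xs.max(),ys.min(),ys.max(),'pred K',proj(np.array([[.55,-.173,.077]]),r_))
print('mean ray',ray([xs.mean(),ys.mean()],r_,.077))
V={c:read_camera(c) for c in("scene","top")}
for c in V:
    d=silhouettes(c,"bottle")[:1]
    if d: xx,e=fit(BOT+[0,0,.052],[(V[c],np.array(d[0]['extent']))],[.551,-.295]);print(c,d[0]['p'],xx.round(4),e.round(1))
    for d in silhouettes(c,"clamp")[:1]:ys,xs=np.nonzero(d['pixels']);print('knob',c,d['p'],ray([xs.mean(),ys.mean()],V[c],.075).round(4))
K=[.550,-.173]
go(('dn',np.array([*K,.068]),toolR(-45,90),4))
E
```

```text
fk err 1.047334052817206e-09
[ 0.54678823 -0.17282798  0.15549838] [-179.92410635   -0.22821252  134.85496065] 0.06019903071870154 [ 0.5285704   0.14205288 -0.03522475]
1738 232 281 168 224 pred K [[257.91303756 195.64752726]]
mean ray [ 0.54914269 -0.16916439  0.077     ]
scene 0.88 [ 0.5494 -0.2971] [-0.3  0.5  0.4 -0.5]
knob scene 0.59 [ 0.5622 -0.177   0.075 ]
top 0.68 [ 0.5554 -0.3061] [-11.1  -0.3   1.7   0.3]
knob top 0.54 [ 0.5398 -0.1547  0.075 ]
dn 4 [-0.0007  0.0006  0.0219] [-0.0003 -0.001  -0.0006] [  6.  17.  10. 104.  -3.  59.  62.] 30.0 0.0 2.5
```

{"api": "play_rows", "payload": {"steps": [[[-0.0007,0.0006,0.022,0,0,0,0.06],[-0.0007,0.0006,0.022,0,0,0,0.06],[-0.0007,0.0006,0.022,0,0,0,0.06],[-0.0007,0.0006,0.021,0,0,0,0.06],[0,0,0,0,0,0,0.06],[0,0,0,0,0,0,0.06]]]}}

```text
time_s: 30.4
tool_pos: [0.5512, -0.1733, 0.0701]
tool_rot: [-180.0, -0.1, 135.0]
force: [0.1, 0.4, 1.4]
grip_width: 0.06
grasp_force: 0.0
```

{"api": "play_rows", "payload": {"steps": [[[0,0,0,0,0,0,0.0],[0,0,0,0,0,0,0.0],[0,0,0,0,0,0,0.0],[0,0,0,0,0,0,0.0],[0,0,0,0,0,0,0.0],[0,0,0,0,0,0,0.0],[0,0,0,0,0,0,0.0],[0,0,0,0,0,0,0.0]]], "force": 25}}

```text
time_s: 31.2
tool_pos: [0.5496, -0.1736, 0.0695]
tool_rot: [-179.9, -0.2, 135.0]
force: [-5.0, -1.8, 3.2]
grip_width: 0.0141
grasp_force: 25.0
```

The opening is 14 mm, so the bar has aligned with the pads at 45° clockwise. Turn the rest.

{"api": "play_rows", "payload": {"steps": [[[0,0,0,0,0,0.08,0.0],[0,0,0,0,0,0.08,0.0],[0,0,0,0,0,0.08,0.0],[0,0,0,0,0,0.08,0.0],[0,0,0,0,0,0.08,0.0],[0,0,0,0,0,0.08,0.0],[0,0,0,0,0,0.08,0.0],[0,0,0,0,0,0.08,0.0],[0,0,0,0,0,0.06,0.0],[0,0,0,0,0,0,0.0]]]}}

```text
time_s: 32.2
tool_pos: [0.55, -0.1733, 0.0695]
tool_rot: [-179.8, -0.1, 94.9]
force: [-5.2, -1.2, 3.3]
grip_width: 0.0139
grasp_force: 25.0
```

```bash
python3 -c "
from cell import *
o=get_obs();print(o['tool_rot'],o['force'],o['wrist_torque'],o['grip_width'],o['grasp_force'])"
```

```text
[-1.79792392e+02 -1.12390556e-01  9.48767780e+01] [-5.2125011  -1.19295729  3.28726037] [-0.43057267  1.21401162  0.03487241] 0.013880134060735577 25.00313735101372
```

{"api": "play_rows", "payload": {"steps": [[[0,0,0,0,0,0.04,0.0],[0,0,0,0,0,0,0.0],[0,0,0,0,0,0,0.0]]]}}

```text
time_s: 32.5
tool_pos: [0.55, -0.1732, 0.0695]
tool_rot: [-179.8, -0.1, 92.7]
force: [-4.8, -0.9, 2.2]
grip_width: 0.0139
grasp_force: 25.0
```

{"api": "play_rows", "payload": {"steps": [[[0,0,0,0,0,0,0.02],[0,0,0,0,0,0,0.03],[0,0,0,0,0,0,0.05],[0,0,0,0,0,0,0.06],[0,0,0,0,0,0,0.06],[0,0,-0.02,0,0,0,0.06],[0,0,-0.03,0,0,0,0.06],[0,0,-0.03,0,0,0,0.06],[0,0,-0.04,0,0,0,0.06],[0,0,-0.04,0,0,0,0.06],[0,0,-0.04,0,0,0,0.06],[0.03,0,-0.03,0,0,0,0.06]]]}}

```text
time_s: 33.7
tool_pos: [0.55, -0.1485, 0.3029]
tool_rot: [179.9, 0.1, 92.2]
force: [0.4, 0.8, 0.1]
grip_width: 0.0599
grasp_force: 0.0
```

{"api": "play_rows", "payload": {"steps": [[[0.03,0,0,0,0,0,0.06],[0.03,0,0,0,0,0,0.06],[0.03,0,0,0,0,0,0.06],[0,0,0,0,0,0,0.06],[0,0,0,0,0,0,0.06],[0,0,0,0,0,0,0.06]]]}}

```text
time_s: 34.3
tool_pos: [0.546, -0.0551, 0.3]
tool_rot: [-179.9, -0.0, 92.5]
force: [-0.0, 0.2, 0.2]
grip_width: 0.06
grasp_force: 0.0
```

```bash
python3 - <<'E'
from h import *
o=get_obs();print(o['time_s'],o['tool_pos'],o['force'])
V={c:read_camera(c) for c in("scene","top","wrist")}
for c in V:
    d=silhouettes(c,"bottle")[:1]
    if d and c!="wrist": xx,e=fit(BOT+[0,0,.052],[(V[c],np.array(d[0]['extent']))],[.551,-.295]);print(c,d[0]['p'],xx.round(4),e.round(1))
    f=V[c]['frame'].astype(int);red=((f[...,0]>110)&(f[...,1]<70)&(f[...,2]<70)).astype(np.uint8)
    n,l,st,ce=cv2.connectedComponentsWithStats(red);i=1+np.argmax(st[1:,4]);print(c,'knob',st[i],ray(ce[i],V[c],.075).round(4))
    # bright line of bar top
    P=[ [.55+a*np.cos(t),-.173+a*np.sin(t),.092] for t in (0,np.pi/2) for a in(-.018,.018,-.022,.022)]
    uv=proj(np.array(P),V[c]);print('bar ends x:',[tuple(f[int(v),int(u)]) for u,v in uv[:4]],'bar ends y:',[tuple(f[int(v),int(u)]) for u,v in uv[4:]]) if (uv>0).all() and (uv[:,0]<511).all() and (uv[:,1]<383).all() else 0
E
```

```text
34.3 [ 0.54600869 -0.05510881  0.30003388] [-0.03815053  0.23015231  0.23297941]
scene 0.84 [ 0.55   -0.2981] [-0.4 -0.4  0.5  0.3]
scene knob [193 202  21  19 317] [ 0.5638 -0.1754  0.075 ]
bar ends x: [(np.int64(156), np.int64(106), np.int64(66)), (np.int64(137), np.int64(39), np.int64(31)), (np.int64(153), np.int64(105), np.int64(63)), (np.int64(137), np.int64(44), np.int64(35))] bar ends y: [(np.int64(175), np.int64(83), np.int64(69)), (np.int64(191), np.int64(159), np.int64(159)), (np.int64(166), np.int64(129), np.int64(122)), (np.int64(180), np.int64(106), np.int64(93))]
top 0.64 [ 0.3381 -0.3418] [-8.8  6.7  1.7 -2.1]
top knob [309 180  11  16 112] [ 0.5457 -0.1823  0.075 ]
bar ends x: [(np.int64(205), np.int64(26), np.int64(12)), (np.int64(158), np.int64(70), np.int64(58)), (np.int64(210), np.int64(27), np.int64(14)), (np.int64(110), np.int64(109), np.int64(85))] bar ends y: [(np.int64(203), np.int64(23), np.int64(12)), (np.int64(115), np.int64(115), np.int64(80)), (np.int64(172), np.int64(45), np.int64(42)), (np.int64(114), np.int64(114), np.int64(79))]
wrist knob [240 214  32  38 744] [ 0.5506 -0.1681  0.075 ]
bar ends x: [(np.int64(144), np.int64(60), np.int64(60)), (np.int64(160), np.int64(50), np.int64(48)), (np.int64(83), np.int64(82), np.int64(83)), (np.int64(98), np.int64(63), np.int64(62))] bar ends y: [(np.int64(164), np.int64(52), np.int64(49)), (np.int64(189), np.int64(153), np.int64(154)), (np.int64(162), np.int64(53), np.int64(51)), (np.int64(187), np.int64(80), np.int64(79))]
```

The bar lies along the rails, the bottle is upright at (0.550, -0.298) and the robot is clear. Hand in.

```bash
python3 -c "
from cell import *
print(sign_off())"
```

```text
the job is handed in; nothing more can be done
None
```

The job is handed in at about 34 s of the 69 s allowed, with no verdict returned: the bottle was held inverted for just over a second and now stands upright on the pad, the carriage is pushed to its stop, and the clamp knob is turned about 87° clockwise to its end.

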